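# Build up the stone-sieve stack

## Task

Build up the stone-sieve stack on the grey shaker base, from the bottom up: the pan with the closed floor, then the fine sieve (tiny holes), then the coarse sieve (big holes), then the lid. Each part must sit upright and fully down in the one below it and be let go. Leave the solder spool, the clay dish and the wax block where they are.

Things in the scene. Friction and masses are not known exactly. Their poses are not given: they have to be found in the camera images.
- sieve_base: The shaker base, fixed to the board: grey round drum 92 mm across and 30 mm high on a black rubber foot, with an aluminium seat ring standing on its middle (62 mm outside, 50 mm bore, its upper rim 42 mm above the board, bore 12 mm deep). Origin: centre of the underside, z up.
- pan: The collecting pan: steel cup with a plain closed floor, 30 mm high in all, open above with a 50 mm bore and a 3 mm wall, 110 g. 8 mm high conical foot (39 mm across below, 45 above) under a 56 mm round body; the foot enters the bore below, the shoulder (8 mm up) rests on its rim, 2.5 mm play. Origin: centre of the underside, z up. Finished: 34 mm above the base's origin.
- fine_sieve: The fine sieve: like the pan, but its floor is covered with very many tiny dark holes (2 mm); 32 mm high in all, 50 mm bore, 3 mm wall, 100 g. 8 mm high conical foot (39 mm across below, 45 above) under a 56 mm round body; the foot enters the bore below, the shoulder (8 mm up) rests on its rim, 2.5 mm play. Origin: centre of the underside, z up. Finished: 56 mm above the base's origin.
- coarse_sieve: The coarse sieve: a taller steel cup, 40 mm high in all, its floor having seven big dark holes (10 mm); 50 mm bore, 3 mm wall, 110 g. 8 mm high conical foot (39 mm across below, 45 above) under a 56 mm round body; the foot enters the bore below, the shoulder (8 mm up) rests on its rim, 2.5 mm play. Origin: centre of the underside, z up. Finished: 80 mm above the base's origin.
- lid: The lid: flat steel disc with a black round knob on top, 37 mm high in all, 90 g; disc 8 to 15 mm above the underside, knob 22 mm across from 15 to 37 mm. 8 mm high conical foot (39 mm across below, 45 above) under a 56 mm round body; the foot enters the bore below, the shoulder (8 mm up) rests on its rim, 2.5 mm play. Origin: centre of the underside, z up. Finished: 112 mm above the base's origin.
- solder_spool: Bystander, not part of the job, loose: pale spool of solder wire, 46 mm across, 32 mm high, on the bench behind the board, 15 mm below the board. Origin: centre of the underside.
- crucible: Bystander, not part of the job, loose: small clay dish, 43 mm across, 18 mm high. Origin: centre of the underside.
- wax_block: Bystander, not part of the job, loose: blue block of carving wax, 38 x 52 mm, 26 mm high, on the bench behind the board, 15 mm below it. Origin: centre of the underside.
There are look-alikes about, which are no part of the job. What is shaped like the fine_sieve but green or yellow is not meant.

How it is judged (in metres and radians):
On the way, in this order (a step that is already met when the one before it is completed fails the run):
1. the pan is seated in the base (z of pan in the frame of sieve_base between 0.03 and 0.038 m and horizontal distance between pan and sieve_base below 0.006 m and angle between pan's own z axis and vertical below 0.08 rad), for 0.2 s.
2. the fine sieve is seated on the pan (z of fine_sieve in the frame of sieve_base between 0.052 and 0.06 m and horizontal distance between fine_sieve and pan below 0.006 m and angle between fine_sieve's own z axis and vertical below 0.08 rad), for 0.2 s.
3. the coarse sieve is seated on the fine sieve (z of coarse_sieve in the frame of sieve_base between 0.076 and 0.084 m and horizontal distance between coarse_sieve and fine_sieve below 0.006 m and angle between coarse_sieve's own z axis and vertical below 0.08 rad), for 0.2 s.
4. the lid is seated on the coarse sieve (z of lid in the frame of sieve_base between 0.108 and 0.116 m and horizontal distance between lid and coarse_sieve below 0.006 m and angle between lid's own z axis and vertical below 0.08 rad), for 0.2 s.
At the end, for the whole second after the job is handed in: Base, pan, fine sieve, coarse sieve and lid are stacked in that order: each part's height above the base within 4 mm of fully seated, its axis within 6 mm of that of the part below, upright within 0.08 rad, and at rest (all of step 1 and all of step 2 and all of step 3 and all of step 4 and linear speed of each of pan, fine_sieve, coarse_sieve, lid below 0.02 m/s); the robot touches nothing.
It fails at once if the solder spool is moved more than 25 mm (distance of solder_spool from where it was at the start of the episode above 0.025 m).
It fails at once if the crucible is moved more than 25 mm (distance of crucible from where it was at the start of the episode above 0.025 m).
It fails at once if the wax block is moved more than 25 mm (distance of wax_block from where it was at the start of the episode above 0.025 m).
It also fails if it takes over 104 s, if anything falls off the work surface, if the arm or the gripper's body presses on something with over 40 N, if the wrist force passes 120 N, or if a joint passes its speed limit or range.

## Robot

A 6-joint arm with a two-finger parallel gripper is mounted at the origin on a cart in front of the work surface, level with it; the furniture and walls round the work are solid. World frame = base frame: x ahead of the robot, y to its left, z up, the work surface at z = 0. Lengths are in mm, angles in rad, forces in N, time in s.
With the tool pointing down it reaches from about 275 to 975 mm from the base axis. Payload 8.4 kg.
Tool frame: the origin (TCP) lies midway between the tips of the shut fingers; the grasp point (between the pads) lies 19 mm behind it; z points along the fingers, y is the direction in which the jaws open and shut (so a half turn about z gives the same grasp; the last joint's range is limited). The gripper opens to 92 mm and grips with 3 to 60 N. Pads are 20 mm wide; open, the fingers measure 128 mm over their backs; the gripper's body (75 mm by 189 mm) begins 69 mm behind the grasp point.
Start: joints at [-1.105, 0.353, 1.633, -0, 1.155, -0.002], TCP at [281.826, -557.854, 193.683] pointing down, gripper open.
Joint ranges: [-2.63, 2.63], [-0.92, 2.1], [0.06, 2.66], [-1.3, 4.44], [0, 2.69], [-3.02, 3.02]. Speed limits (rad/s): [2.22, 2.22, 2.79, 3.14, 3.14, 3.14].

## Interface

Orientations are given as a unit quaternion [w, x, y, z].
In Python, from cell import get_obs, imaging, workorder, nets gives the robot as it stands.
- The arm moves only by the shell command python3 -m jog 'ROWS'. ROWS is JSON, a list that holds one entry, the list of rows, each a list of 7 numbers: the turn, a rotation vector about the tool's x, y, z each as a share of pi rad, from -1 to 1, then the shift along the tool's x, y, z each as a share of 1 m, from -1 to 1, then the gripper command: -1 is fully open, 1 is shut, values between are in proportion. A call has 1 to 5 rows; each row shifts and turns the commanded pose from where the row before left it, along the tool's axes as they then stand; what a row does not reach is not made up. A row lasts 1/8 s, in which the tool goes at most 62.5 mm and 10.7 degrees, less where a joint would pass 70% of its speed; a pose out of reach is approached as far as the arm can. A call with a number of a shift or a turn outside -1 to 1 is refused whole. A call with a gripper value outside its range is refused whole. The fingers move at their own pace and stop on an object; the grip force is fixed at half the most. Time passes only in rows, so rows that do not move let the fingers close. It gives the time, the measured TCP pose, the force and the opening at its end, in the units of the state.
- get_obs(): the state, without advancing time (a new reading comes with each control period).
- imaging.read_camera(name): name is "side" or "top"; returns a dict with "img" (480x640x3 uint8, red, green, blue), "mtx" (3x3 intrinsics, pixels), "k1" (the pictures are not rectified: a ray, as slopes to the right and down, at radius r is drawn at 1 + k1 r^2 times it, then the intrinsics apply), "R" (3x3) and "t" (3): a world point X has camera coordinates R X + t. Camera axes: x right, y down, z forward; pixel columns grow to the right and rows downward; lengths in mm; the calibration is good to about 2 mm. A picture is of the moment at which its call begins. There is no depth.
- workorder.hand_in(): hands the job in, once; it reports no verdict.
Trained networks look in the newest picture that a camera, given by its name, has taken for a name from the list of things; names that differ only in an ending like _2 or _b are one class to them, and where a whole thing is asked for, a point or a joint stands for the part that bears it (a point fixed in the world has none). Each returns a list of dicts, best first, with "score" (0 to 1); they miss things now and then, are a little off and sometimes report something else, mostly with a low value. They report only what shows in the picture. A call takes as long as a camera call. They do not tell look-alikes from the thing itself.
- nets.recognise(camera, name): "at" ([row, column] in pixels, amid what is visible of it).
- nets.mark_of(camera, name): "at" ([row, column] in pixels: a listed point, or the origin of a listed thing).
The state is a dict: "time_s": time; "joints": joint angles; "joint_velocities": joint speeds; "effort": joint torques, N m; "eef_pos": TCP position; "tool_rot": TCP orientation; "force": force on the tool from outside, world axes, zero at the start; "torque": the same for the moment, N m; "finger_gap": finger opening in mm.
Only numpy, scipy, OpenCV 4.12 (cv2) and the standard library are available. Lean on these libraries where they do the work, as an engineer would, in place of code of your own. Each camera call takes 0.05 s, during which the arm holds its last target.

## Working session

There is one attempt and no reset: what is moved stays moved. The work goes in short steps, Python scripts to look and compute and a shell command to move; the robot and the scene stay as the last step left them, time stands still between calls to the robot, and variables do not carry over. Pictures are saved under pics/ and viewed, and the job is handed in when it is done.

```bash
ls; mkdir -p pics
python3 - <<'E'
from cell import get_obs, imaging, nets
import cv2
print(get_obs())
for c in ("top","side"):
    d=imaging.read_camera(c); cv2.imwrite(f"pics/{c}0.png",d["img"][:,:,::-1])
    print(c,d["mtx"],d["k1"],d["R"],d["t"])
    for n in ["sieve_base","pan","fine_sieve","coarse_sieve","lid","solder_spool","crucible","wax_block"]:
        print(n,[( [round(v) for v in r["at"]],round(r["score"],2)) for r in nets.recognise(c,n)],[( [round(v) for v in r["at"]],round(r["score"],2)) for r in nets.mark_of(c,n)])
E
```

```text
pics
{'time_s': 0.0, 'joints': array([-1.10543772e+00,  3.53649181e-01,  1.63413093e+00, -8.35968374e-06,
        1.15519733e+00, -2.41609462e-03]), 'joint_velocities': array([-9.52724501e-07,  6.10571000e-04, -3.38407961e-05, -9.49508271e-04,
       -8.53704640e-04, -1.82705565e-03]), 'effort': array([ 1.40441658e-03, -5.93838608e+01, -3.34212577e+01,  6.97115343e-02,
        2.31311138e-02, -1.52473776e-04]), 'eef_pos': array([ 281.56583782, -557.39490304,  192.96444001]), 'tool_rot': array([-6.73051038e-04,  9.72772186e-01,  2.31762365e-01, -1.62562925e-04]), 'force': array([-0.34746618, -0.44123719, -0.63358218]), 'torque': array([ 0.01030601,  0.00758151, -0.03833566]), 'finger_gap': 91.80487151830026}
top [[613.8264383    0.         319.55809107]
 [  0.         613.8264383  238.63805056]
 [  0.           0.           1.        ]] -0.0825186739530009 [[-0.02576261 -0.99966335  0.00307683]
 [-0.97526558  0.02445771 -0.21967899]
 [ 0.21952979 -0.00866023 -0.97556736]] [-169.3797029   586.11255622  972.08634841]
sieve_base [([325, 265], 0.73), ([333, 352], 0.33)] [([328, 266], 0.72
[... 586 characters left out ...]
8591 -0.0864554   0.01179375]
 [-0.04769665 -0.65272797 -0.75608943]
 [ 0.07306612  0.75264312 -0.65436204]] [-608.02970037  -75.31131993 1019.06454012]
sieve_base [([260, 405], 0.52)] [([226, 233], 0.79)]
pan [([233, 336], 0.85)] [([240, 338], 0.83), ([201, 226], 0.2)]
fine_sieve [([272, 282], 0.97), ([273, 220], 0.88), ([342, 288], 0.57)] [([284, 281], 0.87), ([348, 289], 0.81), ([280, 223], 0.68)]
coarse_sieve [([325, 214], 0.63)] [([336, 218], 0.59)]
lid [([297, 349], 0.6)] [([303, 349], 0.63)]
solder_spool [([256, 404], 0.64)] [([267, 406], 0.58), ([226, 236], 0.16)]
crucible [([194, 226], 0.67)] [([200, 227], 0.8)]
wax_block [([300, 414], 0.86), ([325, 214], 0.32)] [([305, 414], 0.62)]
```

View pics/top0.png

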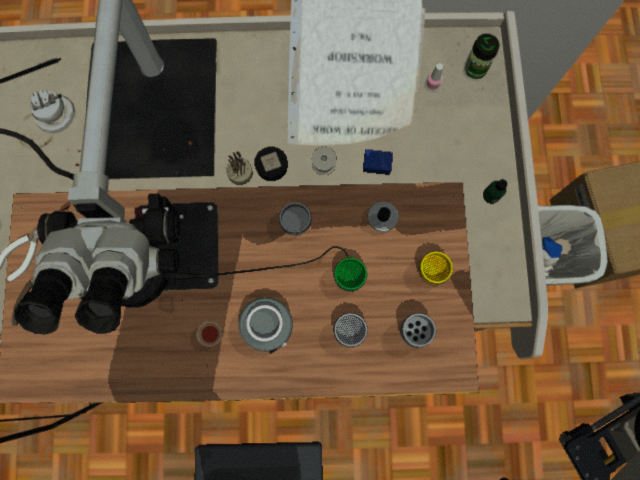

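View pics/side0.png

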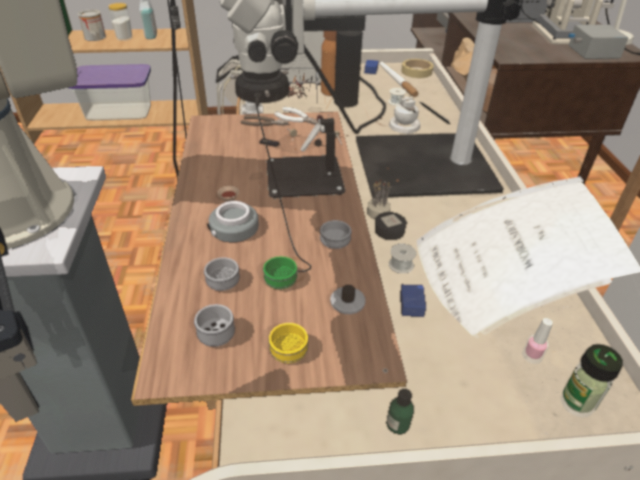

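Run:
```python
import cv2
a=cv2.imread("pics/top0.png")[170:370,190:470]; cv2.imwrite("pics/top0z.png",cv2.resize(a,(798,570),interpolation=cv2.INTER_CUBIC))
```

```text
(no output)
```

View pics/top0z.png

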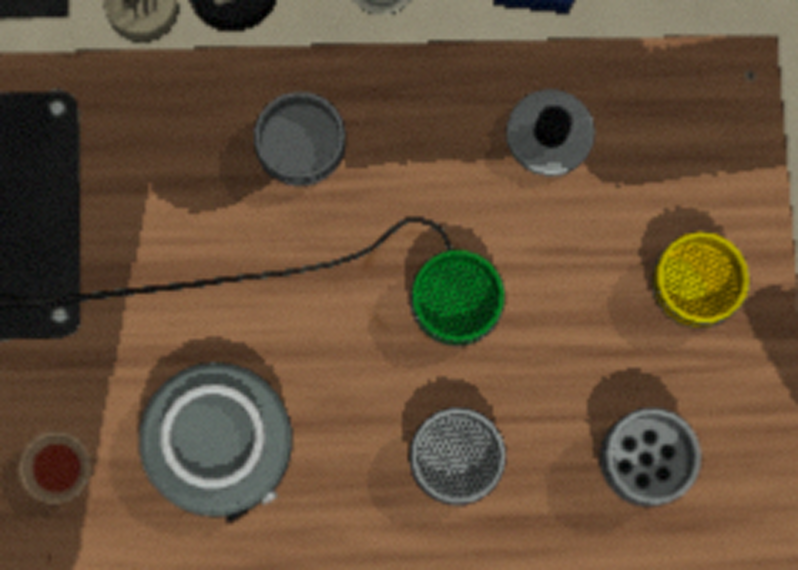

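```bash
cat > h.py <<'E'
import numpy as np, cv2
from cell import get_obs, imaging, nets
from scipy.optimize import minimize
def cam(c): return imaging.read_camera(c)
def proj(d,X):
    p=np.atleast_2d(X)@d["R"].T+d["t"]; s=p[:,:2]/p[:,2:]
    s=s*(1+d["k1"]*(s**2).sum(1,keepdims=True))
    return s*[d["mtx"][0,0],d["mtx"][1,1]]+[d["mtx"][0,2],d["mtx"][1,2]]
def ray(d,uv,z):
    s=(np.array(uv,float)-[d["mtx"][0,2],d["mtx"][1,2]])/[d["mtx"][0,0],d["mtx"][1,1]]
    q=s.copy()
    for _ in range(10): q=s/(1+d["k1"]*(q@q))
    v=d["R"].T@np.array([q[0],q[1],1]); C=-d["R"].T@d["t"]
    return C+v*(z-C[2])/v[2]
def circ(x,y,z,r,n=90):
    a=np.linspace(0,2*np.pi,n,endpoint=False); return np.c_[x+r*np.cos(a),y+r*np.sin(a),np.full(n,z)]
def edge(d):
    g=cv2.GaussianBlur(cv2.cvtColor(d["img"],cv2.COLOR_RGB2GRAY).astype(np.float32),(0,0),1.0)
    return np.hypot(cv2.Sobel(g,5,1,0),cv2.Sobel(g,5,0,1))
def fit(d,xy,circles,rng=8):
    "best xy for list of (z,r) circles: mean edge strength"
    e=edge(d)
    def f(p):
        s=0
        for z,r in circles:
            uv=proj(d,circ(p[0],p[1],z,r)).astype(np.float32)
            s+=np.minimum(cv2.remap(e,uv[:,0].copy(),uv[:,1].copy(),1),150).mean()
        return -s
    best=min((f((xy[0]+i,xy[1]+j)),xy[0]+i,xy[1]+j) for i in np.arange(-rng,rng+.1,1) for j in np.arange(-rng,rng+.1,1))
    r=minimize(f,best[1:],method="Nelder-Mead",options=dict(xatol=.05)); return r.x,-r.fun
OBJ={"base":[(42,31),(42,25),(30,46)],"pan":[(30,28),(30,25)],"fine":[(32,28),(32,25)],"coarse":[(40,28),(40,25)],"lid":[(15,28),(37,11)]}
E
python3 - <<'E'
from h import *
g={"top":dict(base=(264.4,323.3,42),pan=(295,217.5,30),fine=(351,329,32),coarse=(419,329,40),lid=(383,216,15)),
"side":dict(base=(234,213,42),pan=(335,230,30),fine=(222,270,32),coarse=(215,319,40),lid=(347,298,15))}
oth={"crucible":(208,334,18),"green":(350,273,32),"yellow":(436,267,32),"spool":(323,158,17),"wax":(378,161,11)}
for c in g:
    d=cam(c); im=cv2.cvtColor(d["img"],cv2.COLOR_RGB2BGR); im=cv2.resize(im,None,fx=3,fy=3,interpolation=cv2.INTER_CUBIC)
    print(c,"cam",(-d["R"].T@d["t"]).round())
    for n,(u,v,z) in g[c].items():
        w=ray(d,(u,v),z); x,s=fit(d,w[:2],OBJ[n]); print(n,w.round(1),x.round(1),round(s,1))
        for zz,r in OBJ[n]:
            cv2.polylines(im,[(proj(d,circ(*x,zz,r))*3+1).astype(np.int32)],True,(0,0,255),1)
    if c=="top":
        for n,(u,v,z) in oth.items(): print(n,ray(d,(u,v),z).round())
        im=im[570:1080,600:1350]
    else: im=im[560:1060,540:1140]
    cv2.imwrite(f"pics/fit_{c}.png",im)
E
```

```text
top cam [ 354. -175. 1078.]
base [443.4 -88.   42. ] [443.6 -86.6] 339.5
pan [ 628.9 -142.2   30. ] [ 623.2 -143.8] 107.5
fine [ 431.  -233.7   32. ] [ 432.8 -231.7] 156.8
coarse [ 427.2 -347.9   40. ] [ 426.9 -346.4] 193.4
lid [ 631.7 -299.4   15. ] [ 630.4 -298.3] 180.2
crucible [429.  11.  18.]
green [ 527. -235.   32.]
yellow [ 534. -385.   32.]
spool [ 743. -195.   17.]
wax [ 737. -296.   11.]
side cam [ 528. -869.  617.]
base [449.2 -93.4  42. ] [444.8 -86.4] 310.8
pan [ 630.1 -141.2   30. ] [ 620.1 -138.1] 70.5
fine [ 433.5 -234.4   32. ] [ 433.2 -232.6] 146.1
coarse [ 429.9 -347.8   40. ] [ 429.5 -346.8] 146.6
lid [ 632.3 -296.4   15. ] [ 632.6 -298.7] 139.1
```

View pics/fit_top.png

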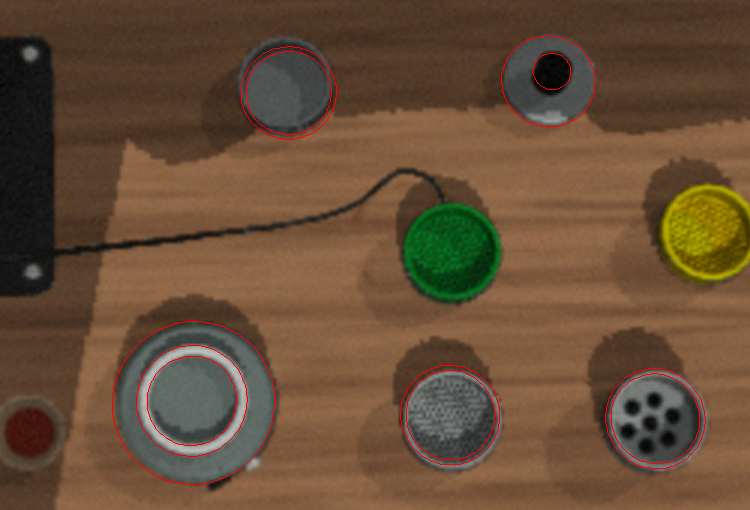

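View pics/fit_side.png

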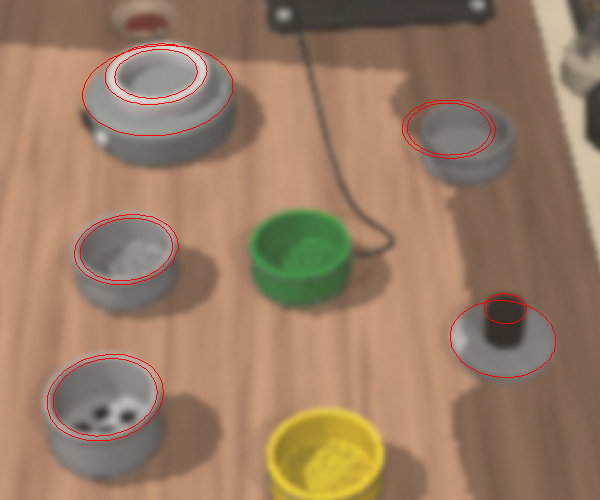

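Run:
```python
from h import *
from scipy.optimize import least_squares
dt,ds=cam("top"),cam("side")
for z in (0,100,200,300,400,500): print(z,"top knob",ray(dt,(178,228),z).round(),"eyep",ray(dt,(130,320),z).round(), "side lens bottom",ray(ds,(262,98),z).round(),"sideknob",ray(ds,(297,45),z).round())
for d,uv in ((dt,(294.5,217.5)),(ds,(336,231))):
    w=ray(d,uv,30); print(fit(d,w[:2],OBJ["pan"],3))
```

```text
0 top knob [623.  71.   0.] eyep [458. 153.   0.] side lens bottom [502. 481.   0.] sideknob [620. 880.   0.]
100 top knob [598.  48. 100.] eyep [448. 122. 100.] side lens bottom [506. 262. 100.] sideknob [605. 596. 100.]
200 top knob [573.  26. 200.] eyep [439.  92. 200.] side lens bottom [510.  43. 200.] sideknob [590. 313. 200.]
300 top knob [548.   3. 300.] eyep [429.  62. 300.] side lens bottom [ 514. -175.  300.] sideknob [575.  30. 300.]
400 top knob [523. -20. 400.] eyep [419.  31. 400.] side lens bottom [ 519. -394.  400.] sideknob [ 560. -254.  400.]
500 top knob [498. -43. 500.] eyep [410.   1. 500.] side lens bottom [ 523. -613.  500.] sideknob [ 545. -537.  500.]
(array([ 623.17159897, -143.68152012]), np.float64(108.54187774658203))
(array([ 620.07639754, -138.11852848]), np.float64(70.6842041015625))
```

Run:
```python
import cv2
a=cv2.imread("pics/top0.png")[190:250,260:330]; b=cv2.imread("pics/side0.png")[205:260,300:370]
cv2.imwrite("pics/pz.png",cv2.hconcat([cv2.resize(a,(390,390),interpolation=2),cv2.resize(b,(390,390),interpolation=2)]))
```

```text
(no output)
```

View pics/pz.png

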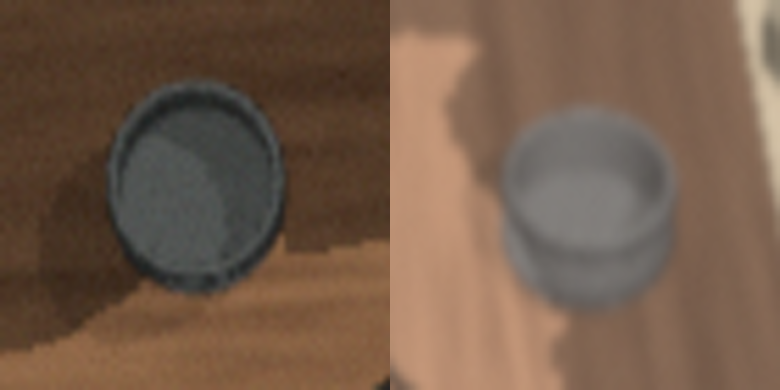

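```bash
python3 -m jog '[[[0,0,-0.0585,0,0,0,-1],[0,0,-0.0585,0,0,0,-1],[0,0,-0.0585,0,0,0,-1],[0,0,-0.0585,0,0,0,-1],[0,0,-0.0585,0,0,0,-1]]]'; python3 -m jog '[[[0,0,-0.0585,0,0,0,-1],[0,0,0,0,0,0,-1]]]'
```

```text
time_s: 2.52
eef_pos: [281.8, -557.8, 193.7]
tool_rot: [-0.0, 0.767, 0.641, 0.0]
force: [-0.9, 0.0, 0.4]
finger_gap: 91.6
time_s: 2.78
eef_pos: [281.8, -557.9, 193.7]
tool_rot: [0.0, 0.708, 0.707, -0.0]
force: [0.9, 0.6, -0.3]
finger_gap: 92.0
```

```bash
python3 -m jog '[[[0,0,0,0.0462,0.0387,0,-1],[0,0,0,0.0462,0.0387,0,-1],[0,0,0,0.0462,0.0387,0,-1],[0,0,0,0.0462,0.0387,0,-1],[0,0,0,0.0462,0.0387,0,-1]]]'; python3 -m jog '[[[0,0,0,0.0462,0.0387,0,-1],[0,0,0,0.0462,0.0387,0,-1],[0,0,0,0.0462,0.0387,0.03,-1],[0,0,0,0.0462,0.0387,0.03,-1],[0,0,0,0,0,0,-1]]]'
python3 - <<'E'
from h import *
for c in ("top","side"):
    d=cam(c); cv2.imwrite(f"pics/{c}1.png",d["img"][:,:,::-1])
E
```

```text
time_s: 3.4
eef_pos: [476.6, -325.4, 193.9]
tool_rot: [0.0, 0.709, 0.705, 0.0]
force: [0.3, -0.4, 0.3]
finger_gap: 92.0
time_s: 4.03
eef_pos: [625.3, -145.3, 135.4]
tool_rot: [-0.002, 0.708, 0.707, -0.001]
force: [-0.6, -0.8, 0.0]
finger_gap: 92.3
```

View pics/top1.png

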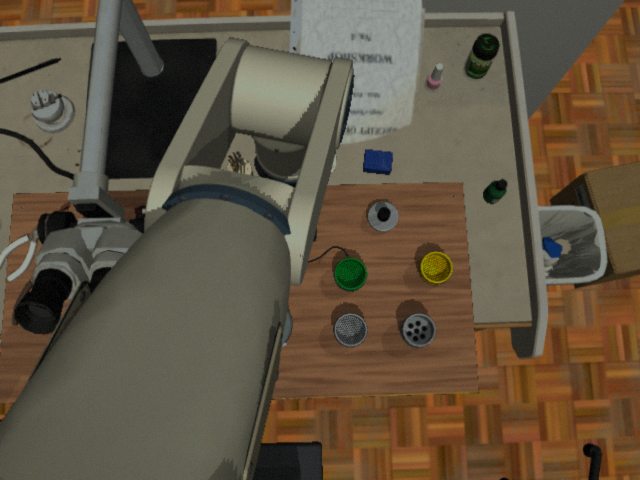

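View pics/side1.png

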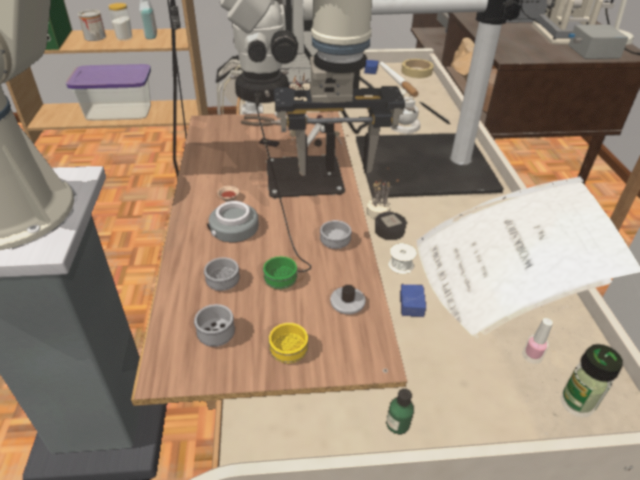

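```bash
python3 -m jog '[[[0,0,0,0,0,0.04,-1],[0,0,0,0,0,0.04,-1],[0,0,0,0,0,0,-1]]]'
python3 - <<'E'
from h import *
d=cam("side"); im=cv2.cvtColor(d["img"],cv2.COLOR_RGB2BGR)
cv2.imwrite("pics/side2.png",cv2.resize(im[130:290,200:440],(798,532),interpolation=2))
print(proj(d,[get_obs()["eef_pos"]]),get_obs()["eef_pos"])
E
```

```text
time_s: 4.5
eef_pos: [622.1, -149.6, 56.3]
tool_rot: [-0.002, 0.708, 0.706, -0.001]
force: [-0.4, 0.1, 0.0]
finger_gap: 91.8
[[332.55877999 220.61924199]] [ 623.81366164 -149.83966725   58.25939184]
```

View pics/side2.png

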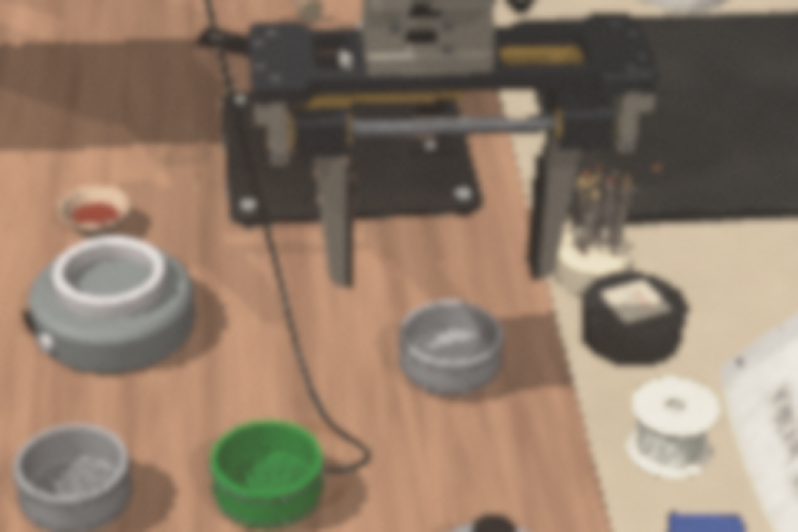

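```bash
python3 -m jog '[[[0,0,0,0,0,0,-1],[0,0,0,0,0,0,-1]]]'; python3 -c "
from h import *
o=get_obs();print(o['eef_pos'],o['joints'],o['tool_rot'])
cam('top');o=get_obs();print(o['eef_pos'],o['joints'])"
```

```text
time_s: 4.8
eef_pos: [625.9, -149.4, 60.0]
tool_rot: [0.001, 0.707, 0.707, 0.001]
force: [-0.6, -0.5, 0.4]
finger_gap: 92.2
[ 625.86643349 -149.35482983   59.96165398] [-2.36577787e-01  5.23842454e-01  1.69680656e+00 -1.95103664e-05
  9.18006116e-01 -2.35598969e-01] [0.00125673 0.70744782 0.70676405 0.00076022]
[ 625.64202012 -149.15146275   59.65461198] [-2.36354934e-01  5.24121130e-01  1.69716284e+00 -1.36457949e-05
  9.17852379e-01 -2.35626776e-01]
```

```bash
python3 -m jog '[[[0,0,0,0.0074,0.004,0,-1],[0,0,0,0,0,0,-1],[0,0,0,0,0,0,-1]]]'
python3 - <<'E'
from h import *
d=cam("side"); im=cv2.cvtColor(d["img"],cv2.COLOR_RGB2BGR)
cv2.imwrite("pics/side3.png",cv2.resize(im[160:260,260:410],(798,532),interpolation=2))
p=get_obs()["eef_pos"];print(proj(d,[p]),p)
E
```

```text
time_s: 5.22
eef_pos: [628.7, -141.1, 58.0]
tool_rot: [-0.0, 0.707, 0.707, -0.0]
force: [-0.2, 0.2, 0.4]
finger_gap: 92.0
[[334.76178744 217.66746197]] [ 628.67664042 -141.22640114   57.92933664]
```

View pics/side3.png

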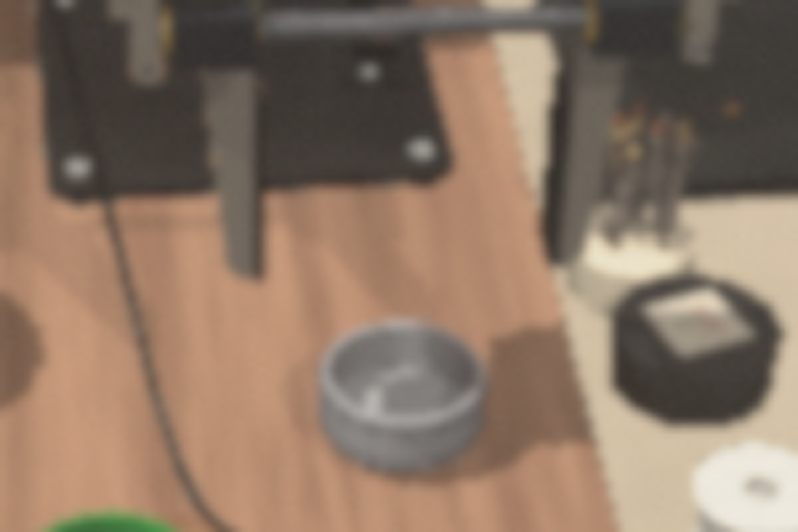

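```bash
python3 -m jog '[[[0,0,0,0,0.001,0.025,-1],[0,0,0,0,0,0.018,-1],[0,0,0,0,0,0.006,-1],[0,0,0,0,0,0,-1],[0,0,0,0,0,0,-1]]]'
```

```text
time_s: 5.9
eef_pos: [630.2, -141.5, 9.6]
tool_rot: [0.0, 0.707, 0.707, 0.0]
force: [-0.4, 0.4, 0.1]
finger_gap: 92.1
```

```bash
python3 -m jog '[[[0,0,0,0,0,0.002,1],[0,0,0,0,0,0,1],[0,0,0,0,0,0,1],[0,0,0,0,0,0,1],[0,0,0,0,0,0,1]]]'
```

```text
time_s: 6.52
eef_pos: [629.8, -141.4, 7.1]
tool_rot: [0.0, 0.707, 0.707, 0.0]
force: [0.6, 0.8, 0.5]
finger_gap: 53.1
```

```bash
python3 -m jog '[[[0,0,0,0,0,0,1],[0,0,0,0,0,0,1]]]'
```

```text
time_s: 6.78
eef_pos: [629.8, -141.4, 7.1]
tool_rot: [0.0, 0.707, 0.707, 0.0]
force: [-0.2, 1.0, 1.8]
finger_gap: 53.3
```

```bash
python3 -m jog '[[[0,0,0,0,0,-0.03,1],[0,0,0,0,0,-0.06,1],[0,0,0,0,0,-0.06,1],[0,0,0,0,0,0,1],[0,0,0,0,0,0,1]]]'
python3 - <<'E'
from h import *
d=cam("side"); im=cv2.cvtColor(d["img"],cv2.COLOR_RGB2BGR)
cv2.imwrite("pics/side4.png",cv2.resize(im[60:240,220:460],(798,598),interpolation=2))
p=get_obs()["eef_pos"];print(proj(d,[p]),p)
E
```

```text
time_s: 7.4
eef_pos: [629.1, -141.2, 156.4]
tool_rot: [-0.0, 0.707, 0.707, -0.0]
force: [0.6, -0.4, -0.9]
finger_gap: 53.2
[[336.6836464  170.35481185]] [ 628.54494202 -141.1068483   155.4271423 ]
```

View pics/side4.png

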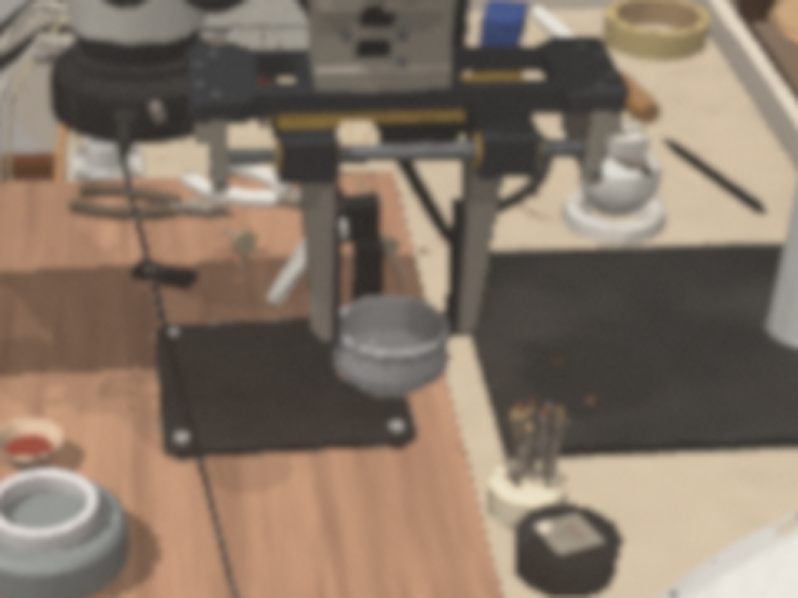

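Run:
```python
from h import *
d=cam("side"); p=get_obs()["eef_pos"]; print(p)
zr=p[2]-7.1+30
w=ray(d,(337,158.2),zr); print(w); print(fit(d,w[:2],[(zr,28)],5), fit(d,w[:2],[(zr,28),(zr,25)],5))
im=cv2.cvtColor(d["img"],cv2.COLOR_RGB2BGR); im=cv2.resize(im,None,fx=6,fy=6,interpolation=2)
for r,zz in ((28,zr),(25,zr),(28,zr-22)): cv2.polylines(im,[(proj(d,circ(w[0],w[1],zz,r))*6+3).astype(np.int32)],True,(0,0,255),1)
q=np.array([[p[0]-28,p[1]+10,p[2]],[p[0]-28,p[1]-10,p[2]],[p[0]+28,p[1]+10,p[2]],[p[0]+28,p[1]-10,p[2]],p])
for u,v in proj(d,q)*6+3: cv2.circle(im,(int(u),int(v)),3,(0,255,0),-1)
cv2.imwrite("pics/side5.png",im[780:1140,1800:2300])
```

```text
[ 628.35574564 -141.06615995  154.984267  ]
[ 628.33457028 -140.29434563  177.884267  ]
(array([ 631.45468578, -139.92755288]), np.float64(77.94612884521484)) (array([ 630.8098528 , -132.92377714]), np.float64(148.84854125976562))
```

View pics/side5.png

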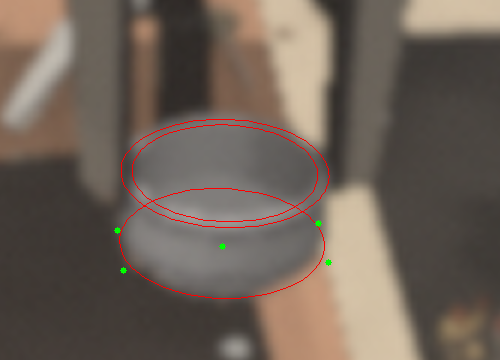

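```bash
python3 -m jog '[[[0,0,0,0,-0.046,0.013,1],[0,0,0,0,-0.046,0.013,1],[0,0,0,0,-0.046,0.013,1],[0,0,0,0,-0.046,0.013,1],[0,0,0,0,0,0,1]]]'; python3 -m jog '[[[0,0,0,0.027,0,0,1],[0,0,0,0.025,0,0,1],[0,0,0,0,0,0,1],[0,0,0,0,0,0,1],[0,0,0,0,0,0,1]]]'
python3 - <<'E'
from h import *
d=cam("side"); im=cv2.cvtColor(d["img"],cv2.COLOR_RGB2BGR)
cv2.imwrite("pics/side6.png",cv2.resize(im[60:270,100:380],(798,598),interpolation=2))
p=get_obs()["eef_pos"];print(proj(d,[p]),p)
d=cam("top"); im=cv2.cvtColor(d["img"],cv2.COLOR_RGB2BGR)
cv2.imwrite("pics/top6.png",im)
E
```

```text
time_s: 8.12
eef_pos: [440.3, -140.2, 102.5]
tool_rot: [-0.003, 0.708, 0.707, -0.002]
force: [-0.3, -0.2, -0.9]
finger_gap: 53.4
time_s: 8.75
eef_pos: [446.0, -89.9, 104.8]
tool_rot: [-0.0, 0.707, 0.707, -0.0]
force: [0.8, 0.7, -1.6]
finger_gap: 53.3
[[228.87461611 183.13881766]] [445.89459404 -89.89848553 104.87025316]
```

View pics/side6.png

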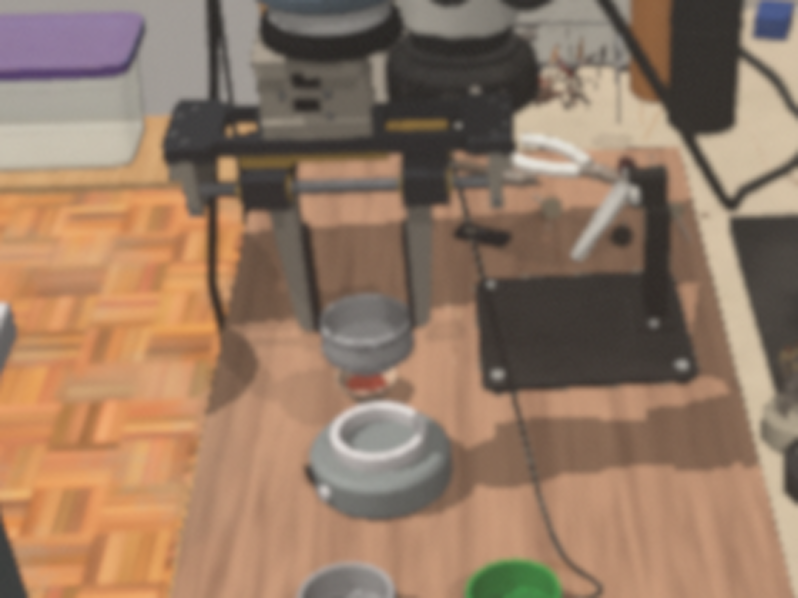

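View pics/top6.png

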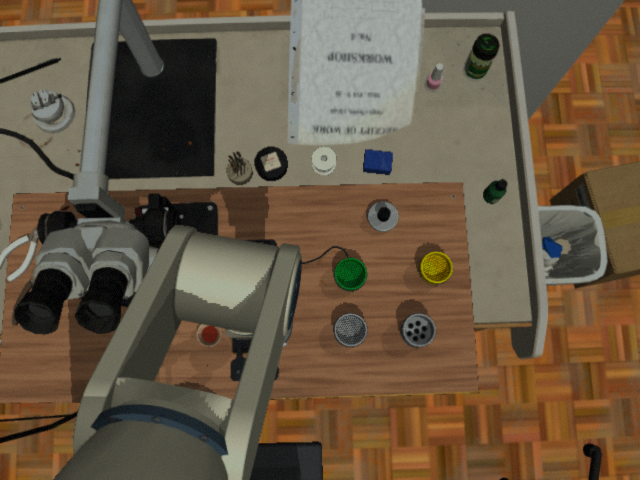

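Run:
```python
from h import *
d=cam("side"); p=get_obs()["eef_pos"]; print(p)
zr=p[2]-7.1+30
w=ray(d,(228.8,173.1),zr); print(w); 
x,s=fit(d,w[:2],[(zr,28),(zr,25)],6); print(x,s)
im=cv2.cvtColor(d["img"],cv2.COLOR_RGB2BGR); im=cv2.resize(im,None,fx=6,fy=6,interpolation=2)
for q,c in ((w[:2],(0,0,255)),(x,(255,0,0))):
  for r,zz in ((28,zr),(25,zr),(28,zr-22)): cv2.polylines(im,[(proj(d,circ(q[0],q[1],zz,r))*6+3).astype(np.int32)],True,c,1)
cv2.imwrite("pics/side7.png",im[900:1400,1100:1700])
```

```text
[445.74256857 -89.77818243 104.90491951]
[448.15714421 -93.61023517 127.80491951]
[453.48153924 -91.40979884] 97.79804229736328
```

View pics/side7.png

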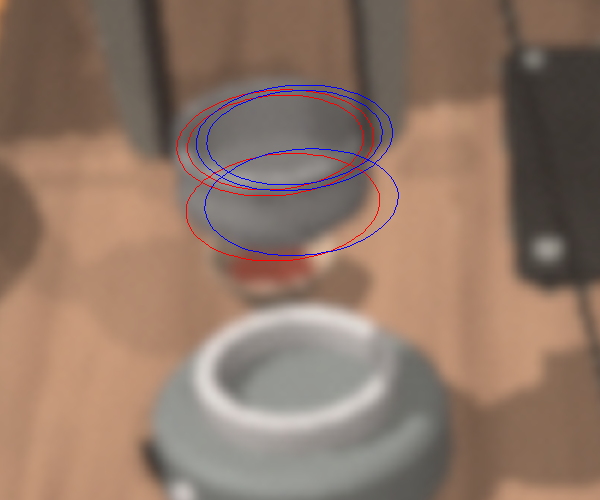

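Run:
```python
from h import *
d=cam("side"); p=get_obs()["eef_pos"]
z0=p[2]-7.1
im=cv2.cvtColor(d["img"],cv2.COLOR_RGB2BGR); im=cv2.resize(im,None,fx=8,fy=8,interpolation=2)
im2=im.copy()
w=ray(d,(228.7,170.2),z0+30); print(w)
w2=ray(d,(228.7,170.2),z0+36); print(w2)
for q,c,dz in ((w[:2],(0,0,255),0),(w2[:2],(255,0,0),6)):
  for r,zz in ((28,30),(25,30),(28,8),(19.5,0)): cv2.polylines(im2,[(proj(d,circ(q[0],q[1],z0+dz+zz,r))*8+4).astype(np.int32)],True,c,1)
a=slice(1250,1650),slice(1640,2040)
cv2.imwrite("pics/side8.png",cv2.hconcat([im[a],im2[a]]))
```

```text
[447.61253116 -84.3747274  127.86053407]
[448.59428914 -93.99451898 133.86053407]
```

View pics/side8.png

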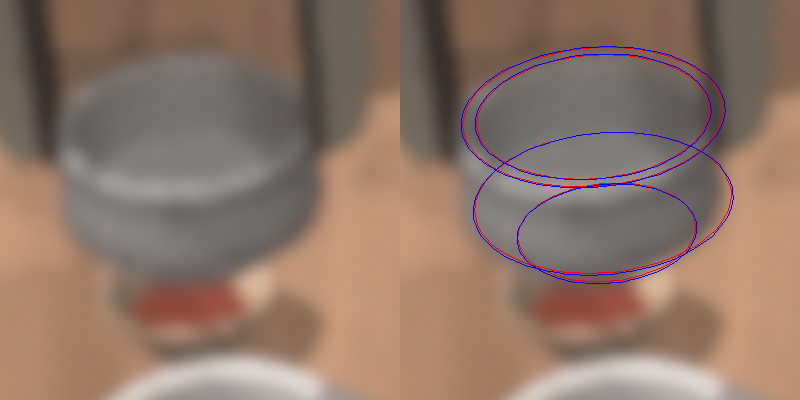

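```bash
python3 -m jog '[[[0,0,0,0.0015,-0.0015,0.02,1],[0,0,0,0,0,0.02,1],[0,0,0,0,0,0,1],[0,0,0,0,0,0,1]]]'
python3 - <<'E'
from h import *
d=cam("side"); im=cv2.cvtColor(d["img"],cv2.COLOR_RGB2BGR)
cv2.imwrite("pics/side9.png",cv2.resize(im[150:250,160:300],(798,570),interpolation=2))
p=get_obs()["eef_pos"];print(proj(d,[p]),p)
E
```

```text
time_s: 9.45
eef_pos: [444.6, -88.0, 65.5]
tool_rot: [0.0, 0.707, 0.707, 0.0]
force: [0.0, 0.3, -1.6]
finger_gap: 53.4
[[230.43798753 200.801415  ]] [444.79056496 -88.01704639  65.67464073]
```

View pics/side9.png

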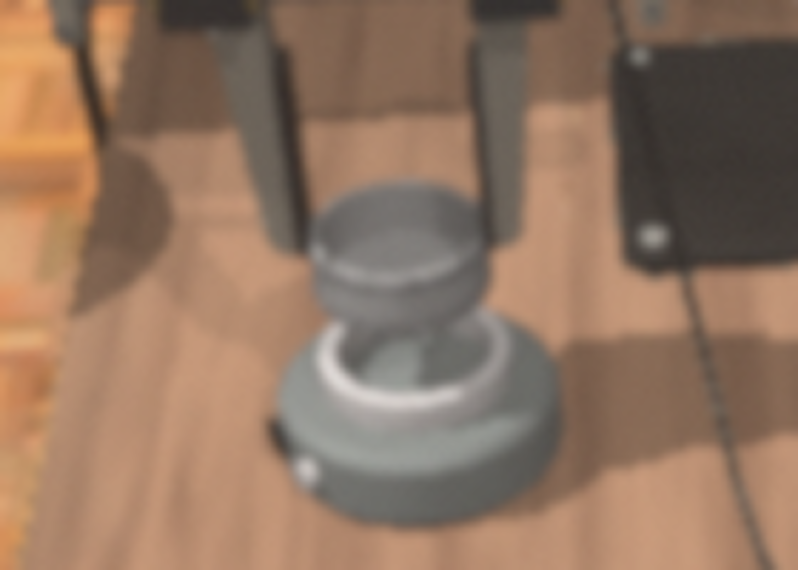

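Run:
```python
from h import *
d=cam("side"); p=get_obs()["eef_pos"]; z0=p[2]-7.1
print(ray(d,(160+401.5/5.7-.4,150+233/5.7-.4),z0+30),p)
print("base",ray(d,(160+(318+510)/2/5.7-.4,150+(308+408)/2/5.7-.4),42))
```

```text
[446.32209185 -88.89685101  88.6587169 ] [444.87350358 -88.00088481  65.7587169 ]
base [445.90879639 -91.35731825  42.        ]
```

```bash
python3 -m jog '[[[0,0,0,0,0,0.012,1],[0,0,0,0,0,0.006,1],[0,0,0,0,0,0,1],[0,0,0,0,0,0,1]]]';python3 -m jog '[[[0,0,0,0,0,0.004,1],[0,0,0,0,0,0.002,1],[0,0,0,0,0,0,1],[0,0,0,0,0,0,1]]]'
```

```text
time_s: 10.05
eef_pos: [444.2, -87.8, 46.9]
tool_rot: [-0.0, 0.707, 0.707, -0.0]
force: [0.2, -0.7, -1.5]
finger_gap: 53.2
time_s: 10.55
eef_pos: [444.2, -87.8, 41.0]
tool_rot: [-0.0, 0.707, 0.707, -0.0]
force: [-0.6, 0.2, 0.6]
finger_gap: 53.3
```

```bash
python3 -m jog '[[[0,0,0,0,0,0,-0.6],[0,0,0,0,0,0,-0.6],[0,0,0,0,0,0,-0.6],[0,0,0,0,0,0,-0.6]]]'
python3 - <<'E'
from h import *
d=cam("side"); im=cv2.cvtColor(d["img"],cv2.COLOR_RGB2BGR)
cv2.imwrite("pics/side10.png",cv2.resize(im[150:250,160:300],(798,570),interpolation=2))
p=get_obs()["eef_pos"];print(proj(d,[p]),p)
E
```

```text
time_s: 11.05
eef_pos: [444.2, -87.8, 41.0]
tool_rot: [-0.0, 0.707, 0.707, -0.0]
force: [0.4, -0.0, 0.9]
finger_gap: 73.6
[[231.44731848 211.74067235]] [444.25555565 -87.81817874  40.97460558]
```

View pics/side10.png

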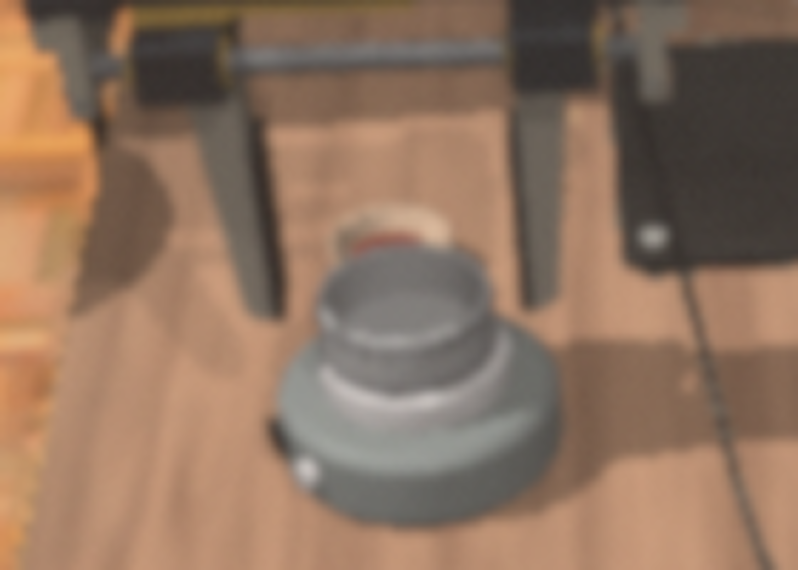

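```bash
python3 -m jog '[[[0,0,0,0,0,-0.03,-0.6],[0,0,0,0,0,-0.05,-0.6],[0,0,0,-0.048,-0.0037,-0.01,-0.6],[0,0,0,-0.048,-0.0037,0,-0.6],[0,0,0,-0.048,-0.0037,0,-0.6]]]'; python3 -m jog '[[[0,0,0.0556,0,0,0,-0.6],[0,0,0.0556,0,0,0,-0.6],[0,0,0.0556,0,0,0,-0.6],[0,0,0.0556,0,0,0,-0.6],[0,0,0.0556,0,0,0,-0.6]]]'; python3 -m jog '[[[0,0,0.0556,0,0,0,-0.6],[0,0,0.0556,0,0,0,-0.6],[0,0,0.0556,0,0,0,-0.6],[0,0,0.0552,0,0,0,-0.6],[0,0,0,0,0,0,-0.6]]]'; python3 -m jog '[[[0,0,0,0,0,0,-0.6]]]'
python3 - <<'E'
from h import *
d=cam("side"); im=cv2.cvtColor(d["img"],cv2.COLOR_RGB2BGR)
cv2.imwrite("pics/side11.png",cv2.resize(im[140:340,100:380],(798,570),interpolation=2))
p=get_obs()["eef_pos"];print(proj(d,[p]),p)
d=cam("top"); im=cv2.cvtColor(d["img"],cv2.COLOR_RGB2BGR)
cv2.imwrite("pics/top11.png",im)
E
```

```text
time_s: 11.72
eef_pos: [433.1, -233.3, 131.5]
tool_rot: [0.001, 0.707, 0.707, 0.0]
force: [0.3, 0.8, -0.1]
finger_gap: 73.6
time_s: 12.35
eef_pos: [433.0, -231.8, 130.9]
tool_rot: [-0.0, 0.941, 0.339, -0.0]
force: [0.2, 0.2, 0.1]
finger_gap: 73.6
time_s: 12.98
eef_pos: [433.0, -231.8, 131.0]
tool_rot: [-0.0, 1.0, 0.0, -0.0]
force: [-0.1, 0.3, -0.3]
finger_gap: 73.5
time_s: 13.1
eef_pos: [433.1, -231.8, 131.0]
tool_rot: [-0.0, 1.0, 0.002, -0.0]
force: [-0.2, -0.2, -0.6]
finger_gap: 73.4
[[214.79784305 221.09326996]] [ 433.05470796 -231.79056648  130.96647588]
```

View pics/side11.png

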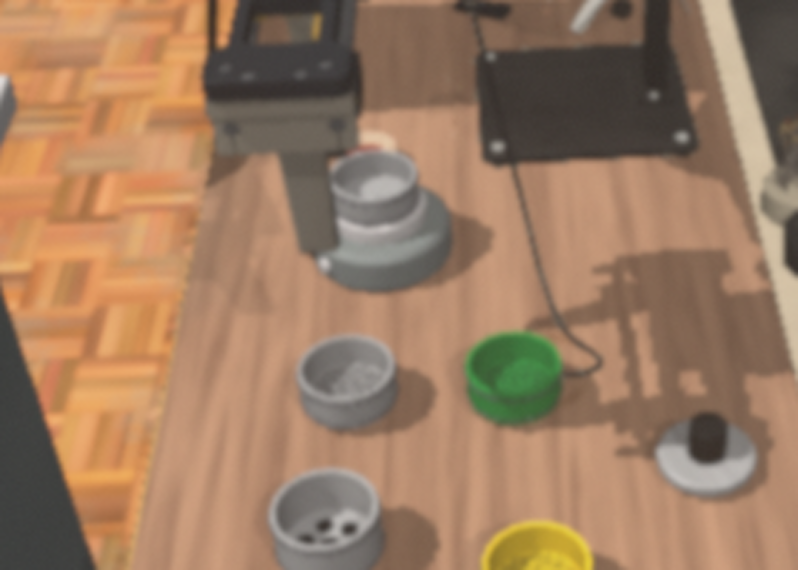

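View pics/top11.png

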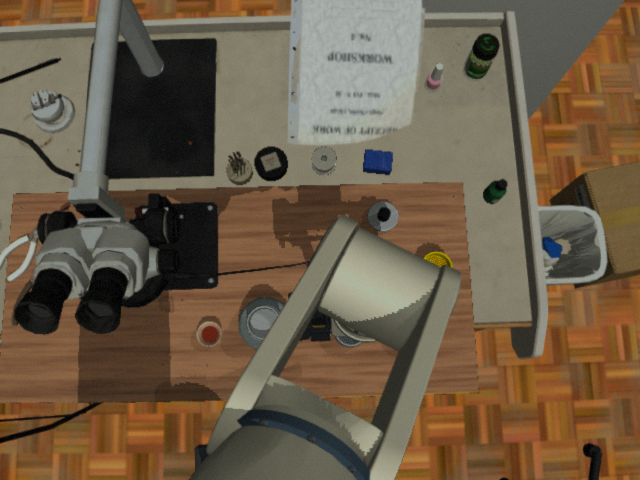

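Run:
```python
from h import *
im=cv2.imread("pics/top11.png")
cv2.imwrite("pics/top11z.png",cv2.resize(im[260:380,220:400],(798,532),interpolation=2))
d=cam("top"); p=get_obs()["eef_pos"]
for n,q in (("tcp",[0,0,0]),("L tip in",[0,37,0]),("L tip out",[0,55,0]),("L body end",[0,95,88]),("R body end",[0,-95,88]),("Lc1",[37,95,88]),("Lc2",[-37,95,88])):
    uv=proj(d,[p+q])[0]; print(n,uv.round(1),((uv-[220,260])*4.433).round())
d=cam("side")
for n,q in (("R tip in",[0,-37,0]),("R tip out",[-10,-55,0]),("R tip out",[10,-55,0])):
    uv=proj(d,[p+q])[0]; print(n,uv.round(1),((uv-[100,140])*2.85).round())
```

```text
tcp [353.1 322.8] [590. 278.]
L tip in [329.1 323.5] [484. 281.]
L tip out [317.4 323.8] [432. 283.]
L body end [288.7 319.2] [304. 262.]
R body end [424.4 315.5] [906. 246.]
Lc1 [288.2 292.8] [303. 146.]
Lc2 [289.1 346. ] [306. 381.]
R tip in [213.2 236.6] [323. 275.]
R tip out [205.4 244.8] [300. 299.]
R tip out [219.5 244.2] [340. 297.]
```

View pics/top11z.png

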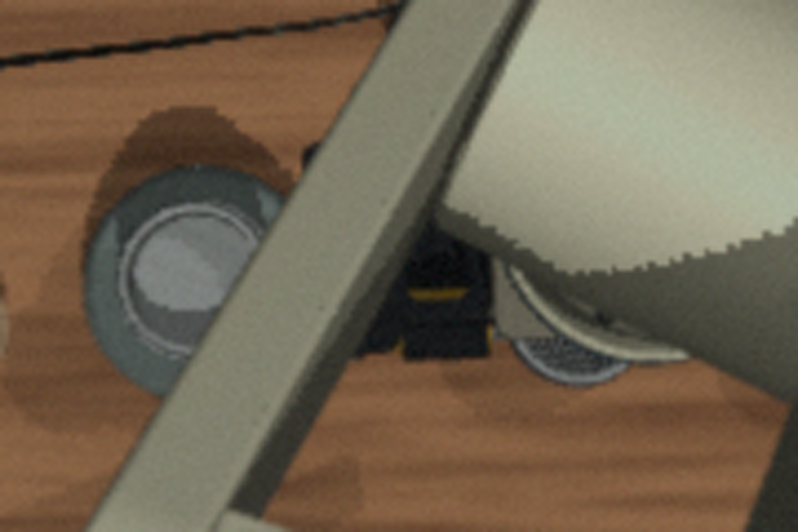

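```bash
python3 -m jog '[[[0,0,0,0,0,0.05,-0.6],[0,0,0,0,0,0.04,-0.6],[0,0,0,0,0,0.022,-0.6],[0,0,0,0,0,0.008,-0.6],[0,0,0,0,0,0,-0.6]]]'
python3 - <<'E'
from h import *
d=cam("side"); im=cv2.cvtColor(d["img"],cv2.COLOR_RGB2BGR)
cv2.imwrite("pics/side12.png",cv2.resize(im[200:320,150:310],(798,598),interpolation=2))
p=get_obs()["eef_pos"];print(proj(d,[p]),p)
for n,q in (("R tip in",[0,-37,0]),("R tip out",[-10,-55,0]),("R tip out",[10,-55,0])):
    uv=proj(d,[p+q])[0]; print(n,uv.round(1),((uv-[150,200])*4.9875).round())
E
```

```text
time_s: 13.92
eef_pos: [433.1, -231.8, 11.0]
tool_rot: [-0.0, 1.0, 0.0, -0.0]
force: [-0.1, 1.0, 0.6]
finger_gap: 73.6
[[223.44189825 278.00185942]] [ 433.55241509 -232.05509762   11.56004499]
R tip in [222.3 293.9] [361. 468.]
R tip out [215.4 302.4] [326. 511.]
R tip out [228.1 301.7] [390. 507.]
```

View pics/side12.png

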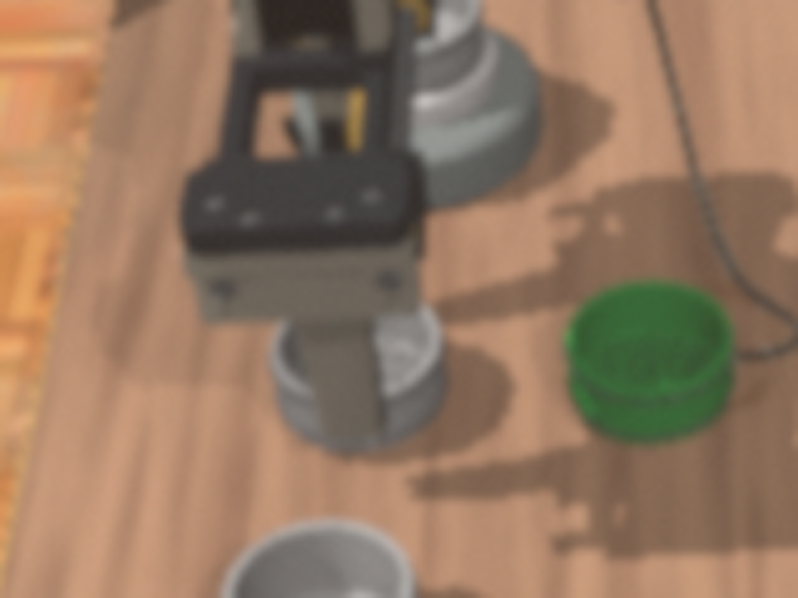

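```bash
python3 -m jog '[[[0,0,0,0,0,0.004,-0.6],[0,0,0,0,0,0.002,-0.6],[0,0,0,0,0,0,-0.6]]]'; python3 -m jog '[[[0,0,0,0,0,0,1],[0,0,0,0,0,0,1],[0,0,0,0,0,0,1],[0,0,0,0,0,0,1],[0,0,0,0,0,0,1]]]'
```

```text
time_s: 14.35
eef_pos: [433.2, -231.9, 5.1]
tool_rot: [0.0, 1.0, -0.0, 0.0]
force: [0.7, -0.6, -0.2]
finger_gap: 73.3
time_s: 14.98
eef_pos: [433.1, -231.8, 5.1]
tool_rot: [0.0, 1.0, -0.0, 0.0]
force: [-1.0, -0.2, 1.4]
finger_gap: 54.4
```

```bash
python3 -m jog '[[[0,0,0,0,0,-0.025,1],[0,0,0,0,0,-0.05,1],[0,0,0,0,0,-0.05,1],[0,0,0,0,0,0,1],[0,0,0,0,0,0,1]]]'
python3 - <<'E'
from h import *
d=cam("side"); im=cv2.cvtColor(d["img"],cv2.COLOR_RGB2BGR)
cv2.imwrite("pics/side13.png",cv2.resize(im[150:290,130:310],(798,620),interpolation=2)[:598])
p=get_obs()["eef_pos"];print(proj(d,[p]),p)
E
```

```text
time_s: 15.6
eef_pos: [432.5, -231.5, 129.3]
tool_rot: [-0.0, 1.0, -0.0, -0.0]
force: [-0.1, -0.2, -1.8]
finger_gap: 53.8
[[214.35417815 222.1044226 ]] [ 432.09549999 -231.29078025  128.69542812]
```

View pics/side13.png

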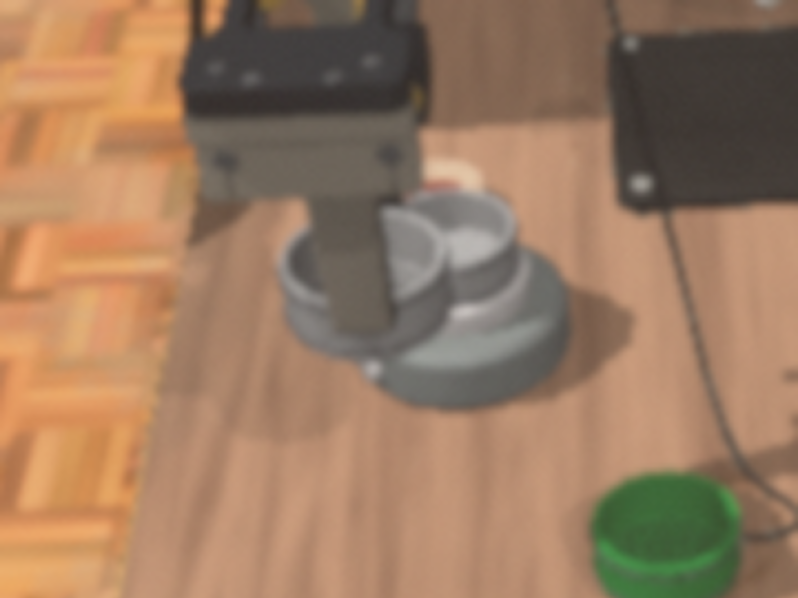

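```bash
python3 -m jog '[[[0,0,-0.0556,0,0,0,1],[0,0,-0.0556,0,0,0,1],[0,0,-0.0556,0,0,0,1],[0,0,-0.0556,0,0,0,1],[0,0,-0.0556,0,0,0,1]]]'; python3 -m jog '[[[0,0,-0.0556,0,0,0,1],[0,0,-0.0556,0,0,0,1],[0,0,-0.0556,0,0,0,1],[0,0,-0.0552,0,0,0,1],[0,0,0,0,0,0,1]]]'; python3 -m jog '[[[0,0,0,0.048,0.004,0,1],[0,0,0,0.048,0.004,0,1],[0,0,0,0.048,0.004,0,1],[0,0,0,0,0,0,1],[0,0,0,0,0,0,1]]]';  python3 - <<'E'
from h import *
d=cam("side"); im=cv2.cvtColor(d["img"],cv2.COLOR_RGB2BGR)
cv2.imwrite("pics/side14.png",cv2.resize(im[120:260,140:320],(798,620),interpolation=2)[:598])
p=get_obs()["eef_pos"];print(proj(d,[p]),p)
E
```

```text
time_s: 16.27
eef_pos: [431.9, -231.2, 128.0]
tool_rot: [-0.001, 0.905, 0.425, -0.001]
force: [-0.5, 0.1, -1.6]
finger_gap: 54.0
time_s: 16.9
eef_pos: [432.0, -231.2, 128.3]
tool_rot: [-0.002, 0.708, 0.707, -0.0]
force: [-0.5, 0.1, -0.1]
finger_gap: 54.2
time_s: 17.52
eef_pos: [444.9, -87.9, 129.4]
tool_rot: [-0.0, 0.708, 0.706, -0.0]
force: [0.5, -0.3, -0.9]
finger_gap: 54.1
[[226.93438714 170.65688734]] [444.91896882 -88.3609324  129.55960006]
```

View pics/side14.png

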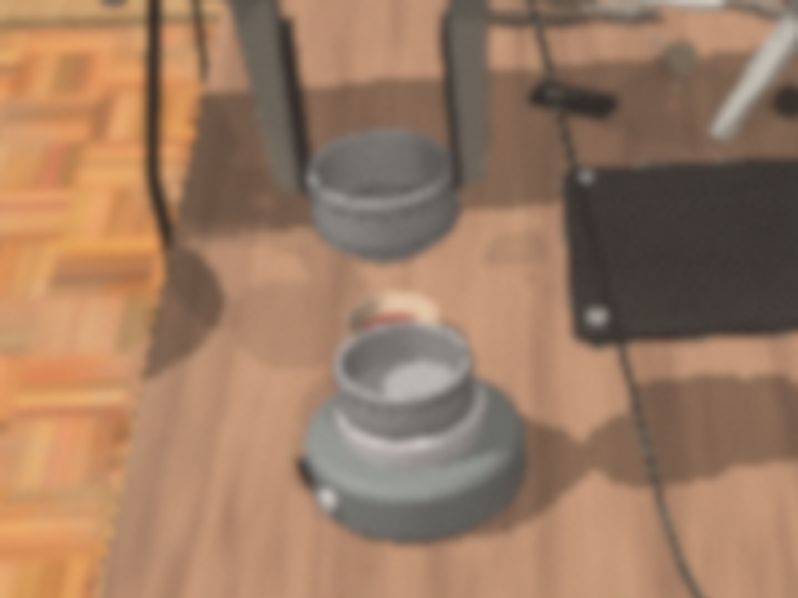

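```bash
cat >> h.py <<'E'
def zc(d,l,r,t,b,x0,y0,s,z): return ray(d,(x0+(l+r)/2/s-.4,y0+(t+b)/2/s-.4),z).round(1)
E
python3 - <<'E'
from h import *
d=cam("side"); p=get_obs()["eef_pos"]; print(p)
a=(140,120,4.43)
print("sieve",zc(d,307,460,130,207,*a,p[2]-5.1+32)); print("pan",zc(d,335,473,322,404,*a,64))
for q,o in (((p[0],p[1]),[(p[2]+26.9,28),(p[2]+26.9,25)]),((444.5,-87),[(64,28),(64,25)])): print(fit(d,q,o,4))
E
```

```text
[444.96872205 -88.6052988  129.6418348 ]
sieve [446.4 -90.5 156.5]
pan [445.3 -88.   64. ]
(array([443.86227857, -84.67631188]), np.float64(93.85845947265625))
(array([447.64589769, -85.98680923]), np.float64(147.17111206054688))
```

```bash
python3 -m jog '[[[0,0,0,0.0014,-0.0003,0.02,1],[0,0,0,0,0,0.025,1],[0,0,0,0,0,0.01,1],[0,0,0,0,0,0,1],[0,0,0,0,0,0,1]]]';python3 -m jog '[[[0,0,0,0,0,0.005,1],[0,0,0,0,0,0.002,1],[0,0,0,0,0,0,1],[0,0,0,0,0,0,1]]]'
python3 - <<'E'
from h import *
d=cam("side"); im=cv2.cvtColor(d["img"],cv2.COLOR_RGB2BGR)
cv2.imwrite("pics/side15.png",cv2.resize(im[150:250,160:300],(798,570),interpolation=2))
p=get_obs()["eef_pos"];print(proj(d,[p]),p)
E
```

```text
time_s: 18.25
eef_pos: [445.4, -86.8, 75.6]
tool_rot: [0.0, 0.707, 0.707, 0.0]
force: [-0.3, 0.0, 0.1]
finger_gap: 54.0
time_s: 18.75
eef_pos: [444.9, -86.4, 68.0]
tool_rot: [0.0, 0.707, 0.707, 0.0]
force: [-0.1, -0.2, -1.1]
finger_gap: 53.9
[[230.39993668 199.19785284]] [444.88771172 -86.38961933  68.05344695]
```

View pics/side15.png

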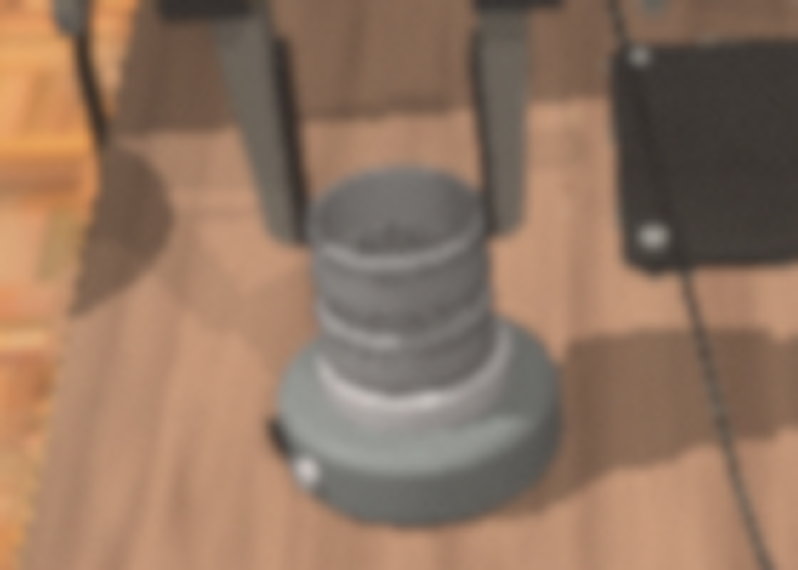

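Aligned; 7 mm remain. Lower, release.

```bash
python3 -m jog '[[[0,0,0,-0.0005,0,0.004,1],[0,0,0,0,0,0.0025,1],[0,0,0,0,0,0,1],[0,0,0,0,0,0,1]]]'
```

```text
time_s: 19.3
eef_pos: [444.7, -86.9, 61.4]
tool_rot: [-0.0, 0.707, 0.707, -0.0]
force: [-0.4, 0.8, -1.7]
finger_gap: 54.0
```

```bash
python3 -m jog '[[[0,0,0,0,0,0.0008,1],[0,0,0,0,0,0,1],[0,0,0,0,0,0,-0.6],[0,0,0,0,0,0,-0.6],[0,0,0,0,0,0,-0.6]]]';python3 -m jog '[[[0,0,0,0,0,-0.03,-0.6],[0,0,0,0,0,-0.05,-0.6],[0,0,0,0,0,-0.04,-0.6],[0,0,0,-0.048,0,0,-0.6],[0,0,0,0,0,0,-0.6]]]'
python3 - <<'E'
from h import *
d=cam("side"); im=cv2.cvtColor(d["img"],cv2.COLOR_RGB2BGR)
cv2.imwrite("pics/side16.png",cv2.resize(im[150:250,160:300],(798,570),interpolation=2))
p=get_obs()["eef_pos"];print(proj(d,[p]),p)
print(fit(d,(444.7,-87),[(88,28),(88,25)],5))
E
```

```text
time_s: 19.92
eef_pos: [444.9, -87.0, 60.7]
tool_rot: [0.0, 0.707, 0.707, 0.0]
force: [-0.6, 0.7, 0.0]
finger_gap: 73.1
time_s: 20.55
eef_pos: [445.2, -136.9, 181.3]
tool_rot: [0.001, 0.708, 0.706, 0.0]
force: [-0.4, 0.1, 0.9]
finger_gap: 73.6
[[222.23405352 159.19694535]] [ 444.66069052 -135.66237214  180.70074686]
(array([446.68731159, -91.57755167]), np.float64(133.5615234375))
```

View pics/side16.png

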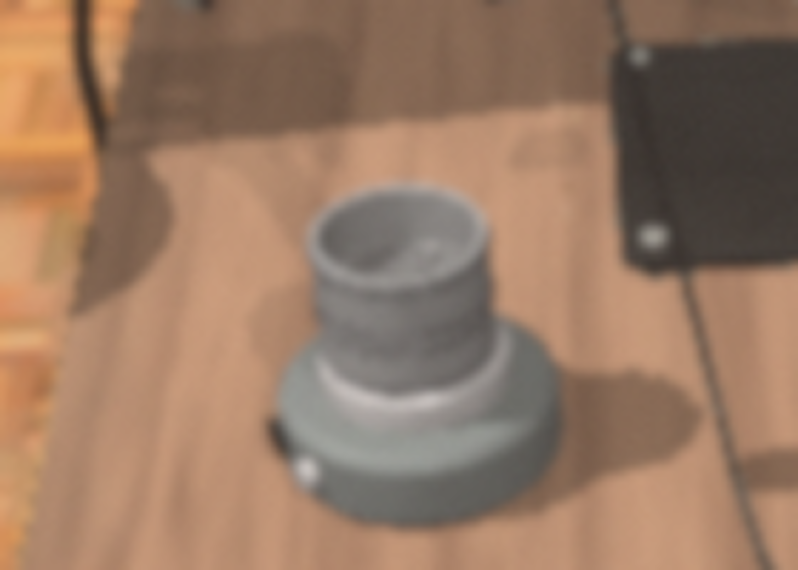

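```bash
python3 -m jog '[[[0,0,0,-0.0525,-0.0042,0,-0.6],[0,0,0,-0.0525,-0.0042,0,-0.6],[0,0,0,-0.0525,-0.0042,0.02,-0.6],[0,0,0,-0.0525,-0.0042,0.02,-0.6],[0,0,0,0,0,0,-0.6]]]'; python3 -m jog '[[[0,0,0,0,0,0.04,-0.6],[0,0,0,0,0,0.02,-0.6],[0,0,0,0,0,0,-0.6],[0,0,0,0,0,0,-0.6]]]'
python3 - <<'E'
from h import *
d=cam("side"); im=cv2.cvtColor(d["img"],cv2.COLOR_RGB2BGR)
cv2.imwrite("pics/side17.png",cv2.resize(im[230:370,140:320],(798,620),interpolation=2)[:598])
p=get_obs()["eef_pos"];print(proj(d,[p]),p)
E
```

```text
time_s: 21.22
eef_pos: [426.8, -346.1, 138.4]
tool_rot: [-0.002, 0.708, 0.706, -0.0]
force: [-0.7, 1.5, -0.5]
finger_gap: 73.4
time_s: 21.72
eef_pos: [428.6, -344.3, 81.5]
tool_rot: [0.0, 0.707, 0.707, 0.0]
force: [-0.1, -0.1, 0.5]
finger_gap: 73.9
[[210.91268424 297.59902355]] [ 428.76771325 -344.70373411   81.79051768]
```

View pics/side17.png

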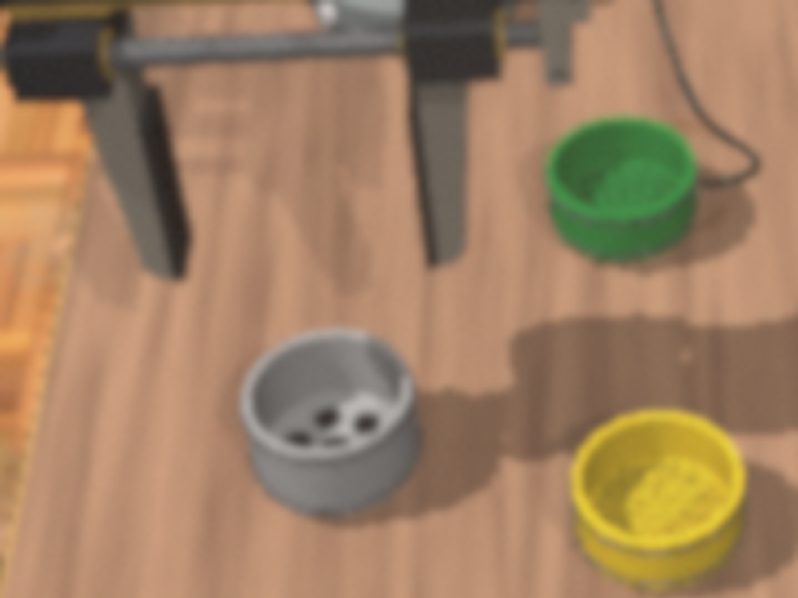

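```bash
python3 -m jog '[[[0,0,0,-0.002,-0.0004,0.035,-0.6],[0,0,0,0,0,0.025,-0.6],[0,0,0,0,0,0.0095,-0.6],[0,0,0,0,0,0,-0.6],[0,0,0,0,0,0,-0.6]]]'
python3 - <<'E'
from h import *
d=cam("side"); im=cv2.cvtColor(d["img"],cv2.COLOR_RGB2BGR)
cv2.imwrite("pics/side18.png",cv2.resize(im[230:370,140:320],(798,620),interpolation=2)[:598])
p=get_obs()["eef_pos"];print(proj(d,[p]),p)
E
```

```text
time_s: 22.4
eef_pos: [428.3, -347.4, 12.3]
tool_rot: [0.001, 0.707, 0.707, 0.0]
force: [0.0, -0.9, 0.3]
finger_gap: 73.8
[[216.1080737  331.24586955]] [ 428.27443436 -347.43741246   12.30543821]
```

View pics/side18.png

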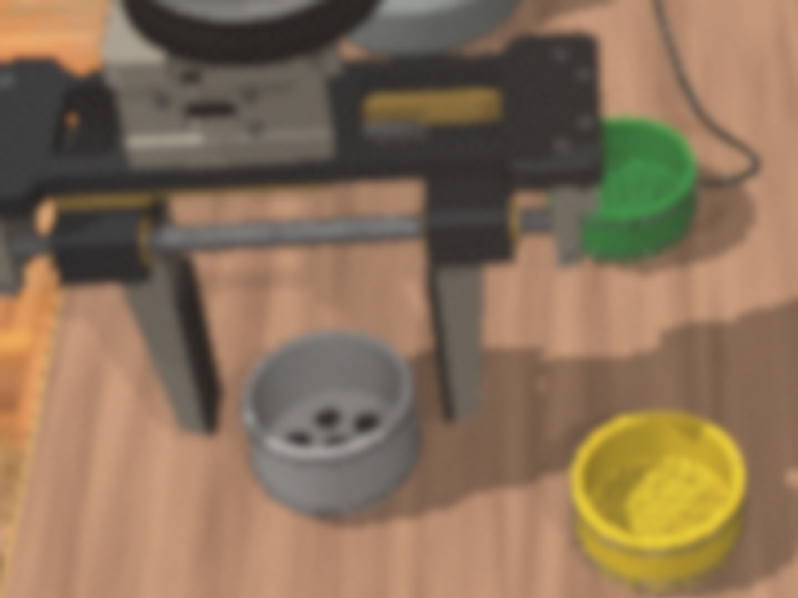

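```bash
python3 -m jog '[[[0,0,0,0.0008,0,0.004,-0.6],[0,0,0,0,0,0,-0.6],[0,0,0,0,0,0,1],[0,0,0,0,0,0,1],[0,0,0,0,0,0,1]]]';python3 -m jog '[[[0,0,0,0,0,0,1],[0,0,0,0,0,0,1],[0,0,0,0,0,0,1]]]'
```

```text
time_s: 23.08
eef_pos: [427.6, -346.1, 7.2]
tool_rot: [0.0, 0.707, 0.707, 0.0]
force: [0.5, 0.2, 0.0]
finger_gap: 55.2
time_s: 23.45
eef_pos: [427.5, -346.1, 7.2]
tool_rot: [-0.0, 0.707, 0.707, -0.0]
force: [-0.2, -0.4, 0.8]
finger_gap: 55.2
```

```bash
python3 -m jog '[[[0,0,0,0,0,-0.03,1],[0,0,0,0,0,-0.06,1],[0,0,0,0,0,-0.06,1],[0,0,0,0,0,0,1]]]'; python3 -m jog '[[[0,0,0,0.0518,0.0034,0,1],[0,0,0,0.0518,0.0034,0,1],[0,0,0,0.0518,0.0034,0,1],[0,0,0,0.0518,0.0034,0,1],[0,0,0,0.0518,0.0034,0,1]]]';  python3 -m jog '[[[0,0,0,0,0,0,1],[0,0,0,0,0,0,1],[0,0,0,0,0,0,1]]]';python3 - <<'E'
from h import *
d=cam("side"); im=cv2.cvtColor(d["img"],cv2.COLOR_RGB2BGR)
cv2.imwrite("pics/side19.png",cv2.resize(im[100:240,140:320],(798,620),interpolation=2)[:598])
p=get_obs()["eef_pos"];print(proj(d,[p]),p)
E
```

```text
time_s: 23.95
eef_pos: [430.1, -348.1, 161.8]
tool_rot: [0.004, 0.707, 0.707, 0.0]
force: [0.2, 0.1, -1.7]
finger_gap: 55.4
time_s: 24.58
eef_pos: [443.6, -85.4, 155.8]
tool_rot: [-0.001, 0.707, 0.707, -0.0]
force: [0.9, 0.2, -1.9]
finger_gap: 55.2
time_s: 24.95
eef_pos: [444.4, -88.1, 156.7]
tool_rot: [-0.0, 0.708, 0.707, -0.0]
force: [0.2, 0.6, -0.9]
finger_gap: 55.2
[[225.00999201 156.83732837]] [444.40025071 -88.14477163 156.7984903 ]
```

View pics/side19.png

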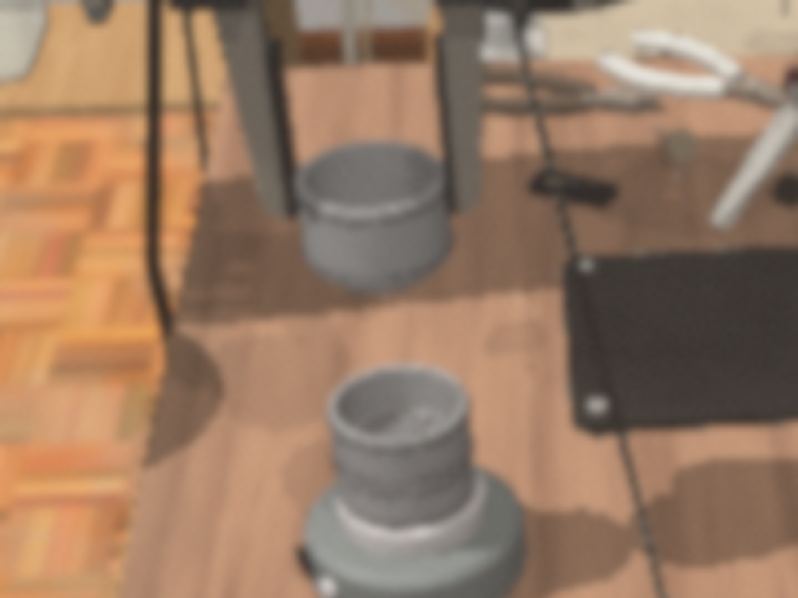

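```bash
python3 -m jog '[[[0,0,0,0.0014,0.0004,0.02,1],[0,0,0,0,0,0.022,1],[0,0,0,0,0,0.008,1],[0,0,0,0,0,0,1],[0,0,0,0,0,0,1]]]';python3 -m jog '[[[0,0,0,0,0,0,1]]]'
python3 - <<'E'
from h import *
d=cam("side"); im=cv2.cvtColor(d["img"],cv2.COLOR_RGB2BGR)
cv2.imwrite("pics/side20.png",cv2.resize(im[130:230,160:300],(798,570),interpolation=2))
p=get_obs()["eef_pos"];print(proj(d,[p]),p)
E
```

```text
time_s: 25.62
eef_pos: [445.6, -86.1, 107.8]
tool_rot: [0.0, 0.707, 0.707, 0.0]
force: [0.4, 0.0, -0.4]
finger_gap: 55.1
time_s: 25.75
eef_pos: [445.5, -85.9, 107.8]
tool_rot: [0.001, 0.707, 0.707, 0.0]
force: [-0.1, -0.3, -2.1]
finger_gap: 55.2
[[228.56199178 180.47902147]] [445.46607487 -85.831062   107.76178074]
```

View pics/side20.png

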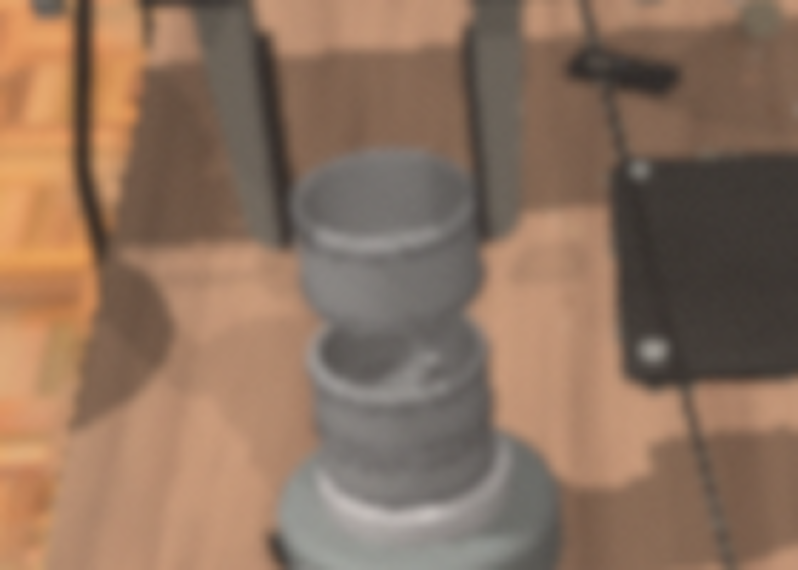

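```bash
python3 -m jog '[[[0,0,0,-0.0007,-0.0006,0.008,1],[0,0,0,0,0,0.006,1],[0,0,0,0,0,0,1],[0,0,0,0,0,0,1]]]';python3 -m jog '[[[0,0,0,0,0,0.004,1],[0,0,0,0,0,0.002,1],[0,0,0,0,0,0,1],[0,0,0,0,0,0,1]]]'
```

```text
time_s: 26.3
eef_pos: [444.4, -86.4, 93.1]
tool_rot: [-0.0, 0.707, 0.707, -0.0]
force: [0.9, -0.7, -1.1]
finger_gap: 55.3
time_s: 26.8
eef_pos: [444.5, -86.4, 87.2]
tool_rot: [0.0, 0.707, 0.707, 0.0]
force: [-0.9, 0.4, 0.2]
finger_gap: 55.2
```

```bash
python3 -m jog '[[[0,0,0,0,0,0,-0.6],[0,0,0,0,0,0,-0.6],[0,0,0,0,0,0,-0.6],[0,0,0,0,0,0,-0.6]]]';python3 -m jog '[[[0,0,0,0,0,-0.03,-0.6],[0,0,0,0,0,-0.05,-0.6],[0,0,0,0,0,-0.04,-0.6],[0,0,0,-0.05,0,0,-0.6],[0,0,0,0,0,0,-0.6]]]'
python3 - <<'E'
from h import *
d=cam("side"); im=cv2.cvtColor(d["img"],cv2.COLOR_RGB2BGR)
cv2.imwrite("pics/side21.png",cv2.resize(im[130:230,160:300],(798,570),interpolation=2))
p=get_obs()["eef_pos"];print(proj(d,[p]),p)
E
```

```text
time_s: 27.3
eef_pos: [444.4, -86.4, 87.2]
tool_rot: [0.0, 0.707, 0.707, 0.0]
force: [0.1, 0.6, 0.6]
finger_gap: 73.8
time_s: 27.92
eef_pos: [444.7, -138.4, 207.8]
tool_rot: [0.001, 0.708, 0.706, 0.0]
force: [-0.2, 1.1, 0.6]
finger_gap: 73.6
[[220.08034388 144.93661036]] [ 444.20586399 -137.17106466  207.19275172]
```

View pics/side21.png

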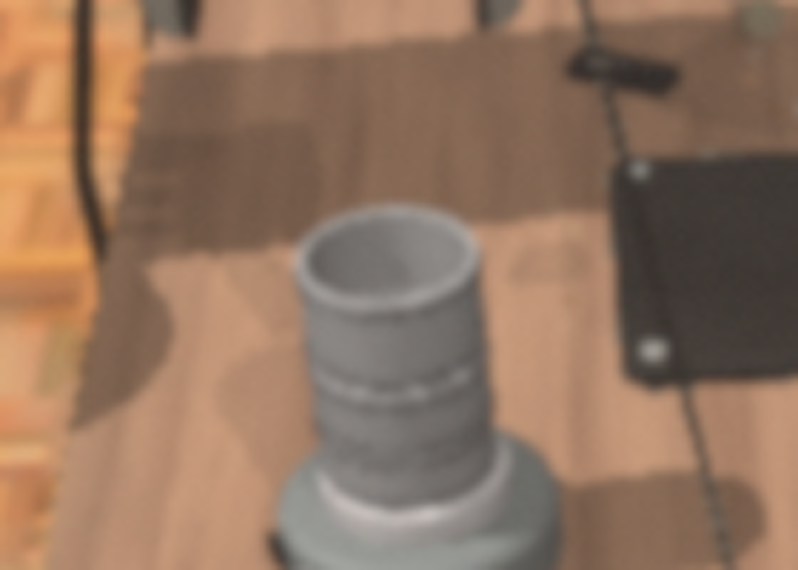

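```bash
python3 -m jog '[[[0,0,0,-0.0323,0.0373,0.02,-0.6],[0,0,0,-0.0323,0.0373,0.02,-0.6],[0,0,0,-0.0323,0.0373,0.02,-0.6],[0,0,0,-0.0323,0.0373,0.02,-0.6],[0,0,0,-0.0323,0.0373,0.02,-0.6]]]'; python3 -m jog '[[[0,0,0,0,0,0.03,-0.4],[0,0,0,0,0,0.02,-0.4],[0,0,0,0,0,0,-0.4],[0,0,0,0,0,0,-0.4]]]'
```

```text
time_s: 28.6
eef_pos: [631.9, -297.5, 105.6]
tool_rot: [-0.001, 0.707, 0.707, -0.0]
force: [0.3, 0.6, 0.4]
finger_gap: 73.6
time_s: 29.1
eef_pos: [631.3, -297.6, 58.3]
tool_rot: [0.0, 0.707, 0.707, 0.0]
force: [-0.1, -0.4, 0.2]
finger_gap: 64.4
```

```bash
python3 -m jog '[[[0,0,0,-0.0009,0,0.02,-0.1],[0,0,0,0,0,0.013,-0.1],[0,0,0,0,0,0.005,-0.1],[0,0,0,0,0,0,-0.1],[0,0,0,0,0,0,-0.1]]]'
python3 - <<'E'
from h import *
d=cam("side"); im=cv2.cvtColor(d["img"],cv2.COLOR_RGB2BGR)
cv2.imwrite("pics/side22.png",cv2.resize(im[220:340,270:430],(798,598),interpolation=2))
p=get_obs()["eef_pos"];print(proj(d,[p]),p)
E
```

```text
time_s: 29.72
eef_pos: [631.2, -299.0, 19.5]
tool_rot: [0.0, 0.707, 0.707, 0.0]
force: [0.0, -0.5, 0.6]
finger_gap: 50.8
[[346.66246759 297.20649129]] [ 631.19801042 -299.04667297   19.61237617]
```

View pics/side22.png

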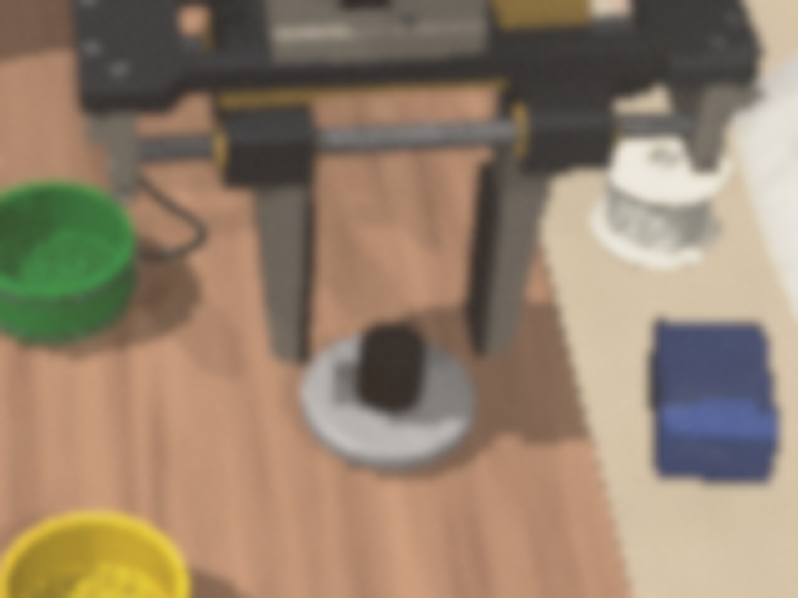

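```bash
python3 -m jog '[[[0,0,0,0.0005,0,0.003,-0.1],[0,0,0,0,0,0,-0.1],[0,0,0,0,0,0,-0.1]]]';python3 -m jog '[[[0,0,0,0,0,0,1],[0,0,0,0,0,0,1],[0,0,0,0,0,0,1],[0,0,0,0,0,0,1],[0,0,0,0,0,0,1]]]'; python3 -m jog '[[[0,0,0,0,0,0,1],[0,0,0,0,0,0,1]]]'
python3 - <<'E'
from h import *
d=cam("side"); im=cv2.cvtColor(d["img"],cv2.COLOR_RGB2BGR)
cv2.imwrite("pics/side23.png",cv2.resize(im[220:340,270:430],(798,598),interpolation=2))
p=get_obs()["eef_pos"];print(proj(d,[p]),p)
E
```

```text
time_s: 30.15
eef_pos: [630.8, -298.4, 16.2]
tool_rot: [-0.0, 0.707, 0.707, 0.0]
force: [0.3, -0.2, 0.6]
finger_gap: 50.8
time_s: 30.78
eef_pos: [631.1, -298.5, 16.5]
tool_rot: [0.0, 0.707, 0.707, 0.0]
force: [-0.1, 0.1, 4.0]
finger_gap: 2.8
time_s: 31.02
eef_pos: [631.1, -298.5, 16.5]
tool_rot: [0.0, 0.707, 0.707, 0.0]
force: [-0.1, 0.3, 4.5]
finger_gap: 0.5
[[346.46058916 298.32038195]] [ 631.09237563 -298.53333381   16.54767215]
```

View pics/side23.png

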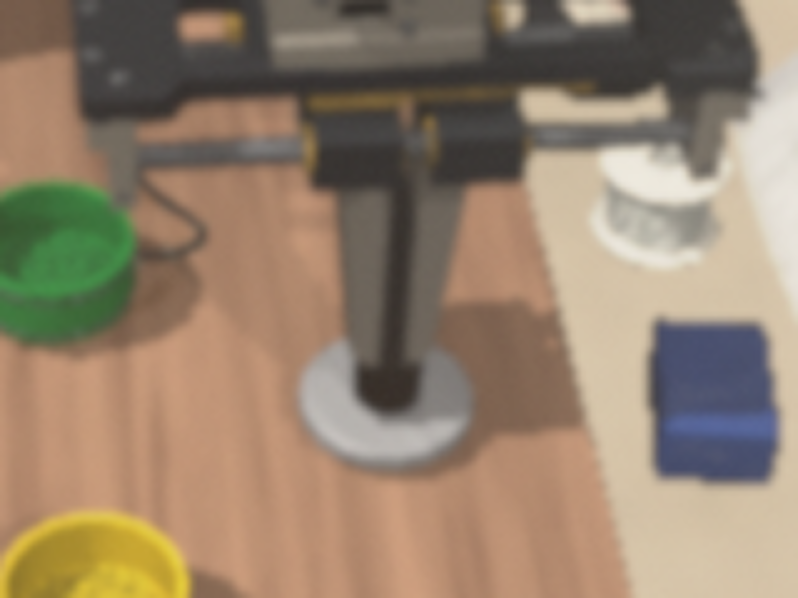

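```bash
python3 -m jog '[[[0,0,0,0,0,-0.02,1],[0,0,0,0,0,-0.02,-0.1],[0,0,0,0,0,0,-0.1],[0,0,0,0,0,0,-0.1],[0,0,0,0,0,0,-0.1]]]'
python3 - <<'E'
from h import *
d=cam("side"); im=cv2.cvtColor(d["img"],cv2.COLOR_RGB2BGR)
cv2.imwrite("pics/side24.png",cv2.resize(im[220:340,270:430],(798,598),interpolation=2))
p=get_obs()["eef_pos"];print(proj(d,[p]),p); print(fit(d,(631.5,-298.5),OBJ["lid"],6))
d=cam("top");print(fit(d,(631.5,-298.5),OBJ["lid"],6))
E
```

```text
time_s: 31.7
eef_pos: [630.3, -298.1, 55.5]
tool_rot: [-0.001, 0.707, 0.707, -0.0]
force: [0.1, 0.6, -0.4]
finger_gap: 38.2
[[347.2033759  280.58466423]] [ 630.38834481 -298.12877417   55.49945301]
(array([ 632.21792869, -297.6392362 ]), np.float64(214.73110961914062))
(array([ 742.61908992, -279.05966203]), np.float64(160.19468688964844))
```

View pics/side24.png

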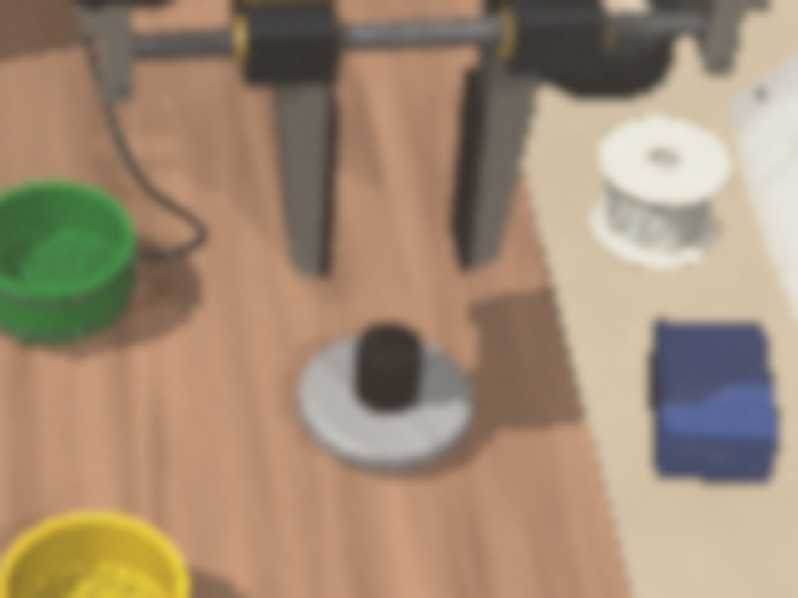

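```bash
python3 -m jog '[[[0,0,0,0,0.001,0.025,-0.1],[0,0,0,0,0,0.015,-0.1],[0,0,0,0,0,0.008,-0.1],[0,0,0,0,0,0,-0.1],[0,0,0,0,0,0,-0.1]]]';python3 -m jog '[[[0,0,0,0,0,0.006,-0.1],[0,0,0,0,0,0,-0.1],[0,0,0,0,0,0,-0.1]]]'
python3 - <<'E'
from h import *
d=cam("side"); im=cv2.cvtColor(d["img"],cv2.COLOR_RGB2BGR)
cv2.imwrite("pics/side25.png",cv2.resize(im[220:340,270:430],(798,598),interpolation=2))
p=get_obs()["eef_pos"];print(proj(d,[p]),p)
E
```

```text
time_s: 32.42
eef_pos: [632.3, -298.6, 8.8]
tool_rot: [0.0, 0.707, 0.707, 0.0]
force: [0.4, 0.1, -0.2]
finger_gap: 50.7
time_s: 32.8
eef_pos: [631.9, -298.4, 2.2]
tool_rot: [0.0, 0.707, 0.707, 0.0]
force: [-0.1, -0.6, -0.6]
finger_gap: 50.5
[[346.52634636 304.37946582]] [ 631.91654748 -298.38535642    2.31577536]
```

View pics/side25.png

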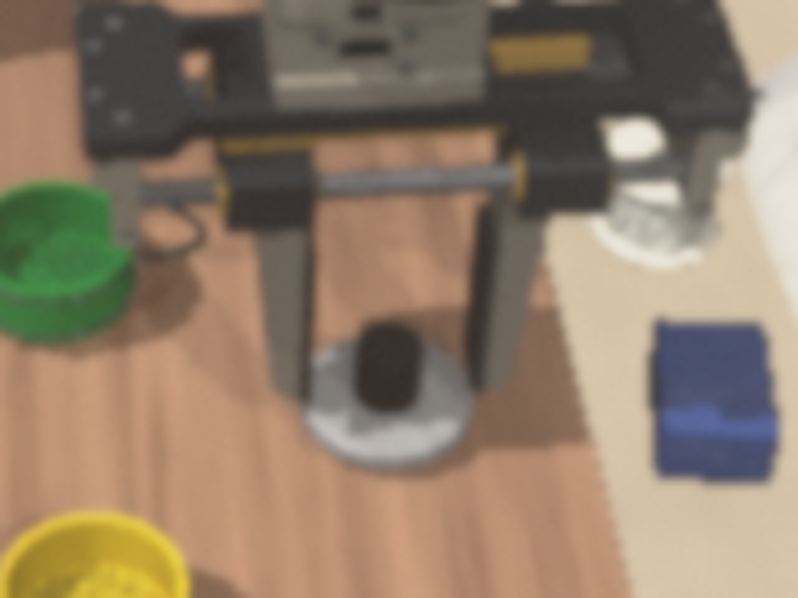

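```bash
python3 -m jog '[[[0,0,0,0,0,0,1],[0,0,0,0,0,0,1],[0,0,0,0,0,0,1],[0,0,0,0,0,0,1],[0,0,0,0,0,0,1]]]'; python3 -m jog '[[[0,0,0,0,0,0,1],[0,0,0,0,0,0,1]]]'
```

```text
time_s: 33.48
eef_pos: [631.9, -298.4, 2.2]
tool_rot: [0.0, 0.707, 0.707, 0.0]
force: [0.8, 0.2, 0.8]
finger_gap: 20.7
time_s: 33.72
eef_pos: [631.9, -298.4, 2.2]
tool_rot: [0.0, 0.707, 0.707, 0.0]
force: [0.8, -0.4, 0.6]
finger_gap: 20.8
```

```bash
python3 -m jog '[[[0,0,0,0,0,-0.03,1],[0,0,0,0,0,-0.055,1],[0,0,0,0,0,-0.055,1],[0,0,0,0,0,-0.03,1],[0,0,0,0,0,0,1]]]'; python3 -m jog '[[[0,0,0,0.035,-0.031,0,1],[0,0,0,0.035,-0.031,0,1],[0,0,0,0.035,-0.031,0,1],[0,0,0,0.035,-0.031,0,1],[0,0,0,0.035,-0.031,0,1]]]';  python3 -m jog '[[[0,0,0,0.035,-0.031,0,1],[0,0,0,0,0,0,1],[0,0,0,0,0,0,1],[0,0,0,0,0,0,1]]]';python3 - <<'E'
from h import *
d=cam("side"); im=cv2.cvtColor(d["img"],cv2.COLOR_RGB2BGR)
cv2.imwrite("pics/side26.png",cv2.resize(im[80:230,140:320],(798,665),interpolation=2)[:598])
p=get_obs()["eef_pos"];print(proj(d,[p]),p)
E
```

```text
time_s: 34.35
eef_pos: [633.3, -299.1, 175.0]
tool_rot: [0.002, 0.707, 0.707, 0.001]
force: [-0.2, -0.4, -1.9]
finger_gap: 20.6
time_s: 34.98
eef_pos: [474.6, -122.0, 170.3]
tool_rot: [-0.001, 0.707, 0.707, -0.001]
force: [0.2, 0.3, -0.2]
finger_gap: 20.9
time_s: 35.48
eef_pos: [446.6, -89.0, 171.8]
tool_rot: [-0.0, 0.707, 0.707, -0.0]
force: [0.1, 0.7, -0.6]
finger_gap: 20.3
[[225.34509477 149.2071549 ]] [446.53206131 -88.98298966 171.84250088]
```

View pics/side26.png

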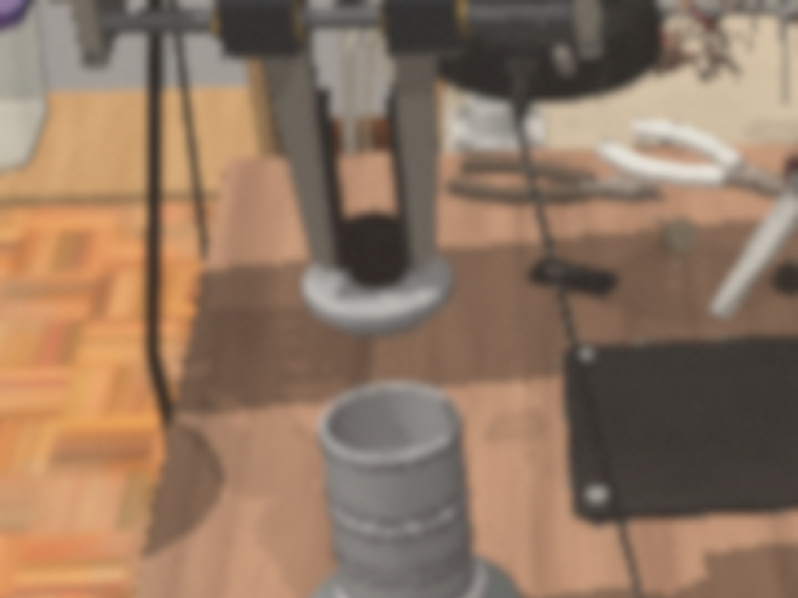

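```bash
python3 -m jog '[[[0,0,0,0.002,-0.0021,0.01,1],[0,0,0,0,0,0.02,1],[0,0,0,0,0,0.009,1],[0,0,0,0,0,0,1],[0,0,0,0,0,0,1]]]';python3 - <<'E'
from h import *
d=cam("side"); im=cv2.cvtColor(d["img"],cv2.COLOR_RGB2BGR)
cv2.imwrite("pics/side27.png",cv2.resize(im[120:220,160:300],(798,570),interpolation=2))
p=get_obs()["eef_pos"];print(proj(d,[p]),p)
E
```

```text
time_s: 36.15
eef_pos: [444.2, -86.4, 133.5]
tool_rot: [0.0, 0.707, 0.707, 0.0]
force: [-0.3, -0.2, -1.5]
finger_gap: 20.4
[[226.36330775 168.03576526]] [444.26689436 -86.42124365 133.65101217]
```

View pics/side27.png

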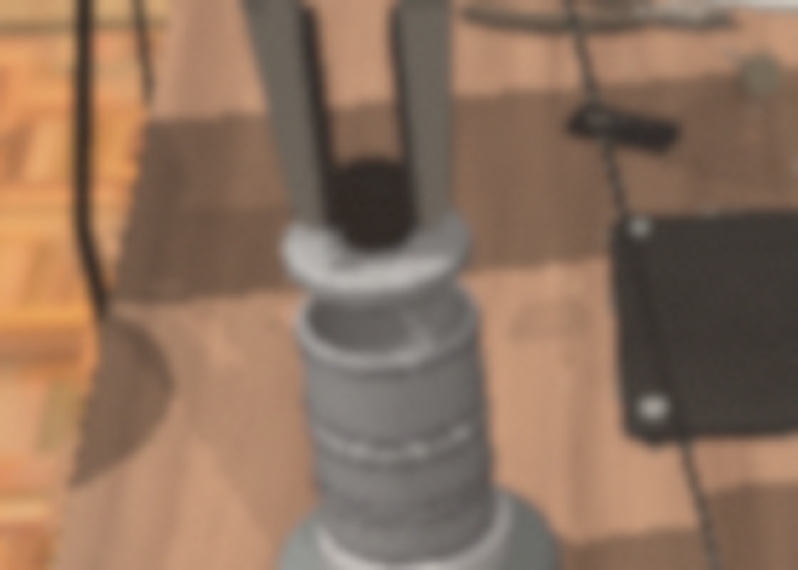

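```bash
python3 -m jog '[[[0,0,0,-0.0003,0.0006,0.007,1],[0,0,0,0,0,0.006,1],[0,0,0,0,0,0,1],[0,0,0,0,0,0,1]]]';python3 -m jog '[[[0,0,0,0,0,0.004,1],[0,0,0,0,0,0.002,1],[0,0,0,0,0,0,1],[0,0,0,0,0,0,1]]]'
```

```text
time_s: 36.7
eef_pos: [444.4, -86.6, 120.1]
tool_rot: [-0.0, 0.707, 0.707, -0.0]
force: [-0.6, 0.0, -1.4]
finger_gap: 20.9
time_s: 37.2
eef_pos: [444.4, -86.6, 114.1]
tool_rot: [-0.0, 0.707, 0.707, -0.0]
force: [-0.0, 0.6, -1.7]
finger_gap: 20.1
```

```bash
python3 -m jog '[[[0,0,0,0,0,0.0007,1],[0,0,0,0,0,0,1],[0,0,0,0,0,0,1]]]'
python3 - <<'E'
from h import *
d=cam("side"); im=cv2.cvtColor(d["img"],cv2.COLOR_RGB2BGR)
cv2.imwrite("pics/side28.png",cv2.resize(im[120:220,160:300],(798,570),interpolation=2))
E
```

```text
time_s: 37.58
eef_pos: [444.6, -86.6, 114.0]
tool_rot: [0.0, 0.707, 0.707, 0.0]
force: [-2.1, 0.9, 7.1]
finger_gap: 20.7
```

View pics/side28.png

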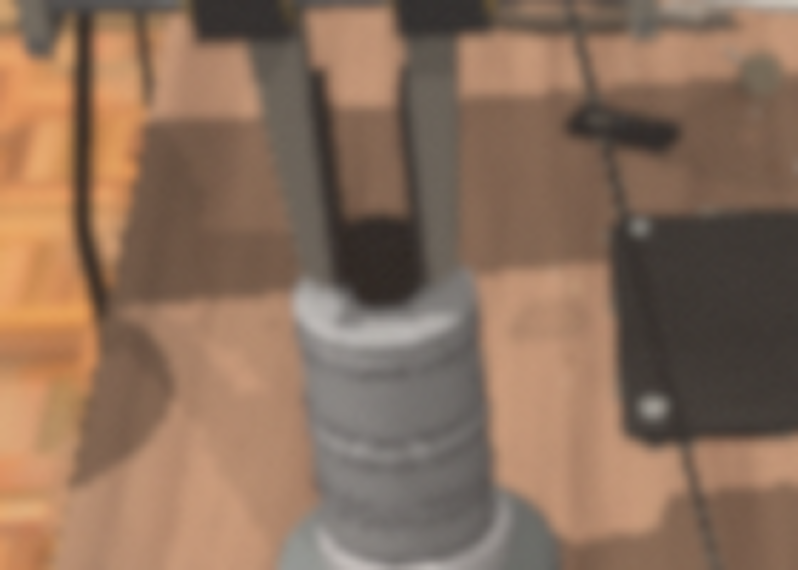

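```bash
python3 -m jog '[[[0,0,0,0,0,-0.0005,1],[0,0,0,0,0,0,0],[0,0,0,0,0,0,0],[0,0,0,0,0,0,0],[0,0,0,0,0,0,0]]]';python3 -m jog '[[[0,0,0,0,0,-0.02,0],[0,0,0,0,0,-0.04,0],[0,0,0,0,0,-0.03,0],[0,0,0,-0.05,0,0,0],[0,0,0,-0.05,0,0,0]]]';python3 -m jog '[[[0,0,0,-0.05,0,0,0],[0,0,0,-0.05,0,0,0],[0,0,0,0,0,0,0],[0,0,0,0,0,0,0],[0,0,0,0,0,0,0]]]'
python3 - <<'E'
from h import *
d=cam("side"); im=cv2.cvtColor(d["img"],cv2.COLOR_RGB2BGR)
cv2.imwrite("pics/side29.png",cv2.resize(im[120:260,150:310],(683,598),interpolation=2))
d=cam("top"); im=cv2.cvtColor(d["img"],cv2.COLOR_RGB2BGR)
cv2.imwrite("pics/top29.png",im)
print(get_obs()["eef_pos"])
E
```

```text
time_s: 38.25
eef_pos: [444.4, -86.6, 113.9]
tool_rot: [-0.0, 0.707, 0.707, -0.0]
force: [-0.3, -0.7, 0.2]
finger_gap: 45.5
time_s: 38.88
eef_pos: [444.8, -187.6, 204.7]
tool_rot: [0.001, 0.707, 0.708, 0.0]
force: [1.2, -0.2, -0.5]
finger_gap: 46.2
time_s: 39.5
eef_pos: [444.3, -285.4, 203.9]
tool_rot: [-0.0, 0.707, 0.707, 0.0]
force: [-1.0, -0.1, -0.4]
finger_gap: 46.1
[ 444.5061438  -285.57458172  204.07980322]
```

View pics/side29.png

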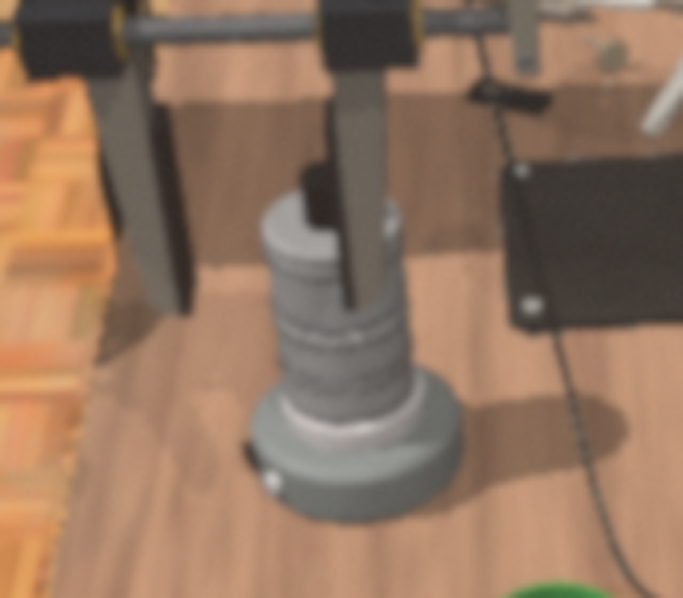

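View pics/top29.png

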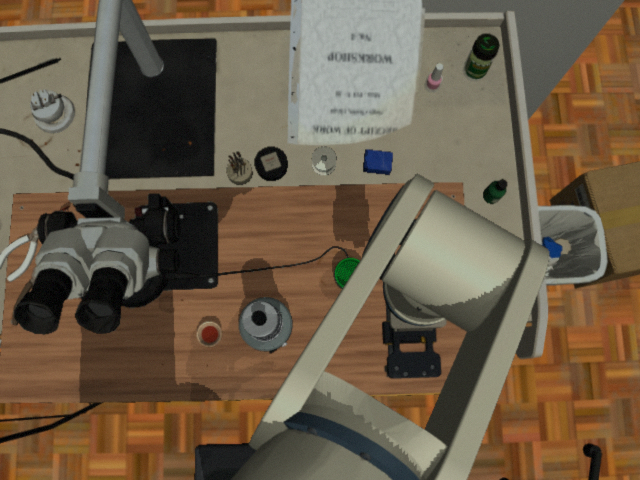

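Run:
```python
from h import *
d=cam("top"); print(fit(d,(444,-87),[(127,28),(149,11)],6))
im=cv2.cvtColor(d["img"],cv2.COLOR_RGB2BGR); im=cv2.resize(im,None,fx=6,fy=6,interpolation=2)
for r,z in ((28,127),(11,149)): cv2.polylines(im,[(proj(d,circ(443.6,-86.6,z,r))*6+3).astype(np.int32)],True,(0,0,255),1)
cv2.imwrite("pics/top30.png",im[1700:2200,1300:1850])
```

```text
(array([443.25403504, -87.5305783 ]), np.float64(263.3619384765625))
```

View pics/top30.png

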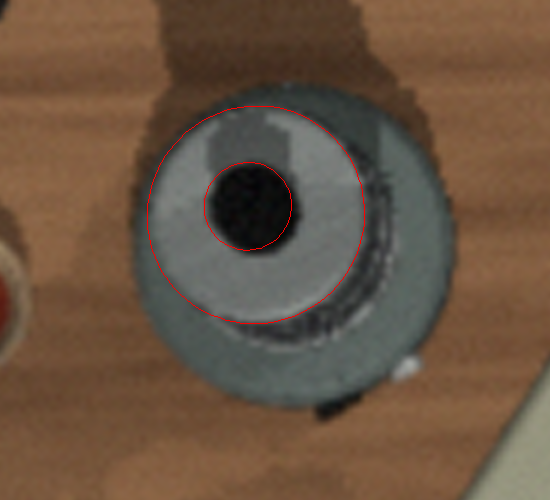

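The stack is upright and the lid's axis is about 1 mm from the base axis (fit 443.3, -87.5). Handing in.

```bash
python3 -c "
from cell import workorder
print(workorder.hand_in())"
```

```text
the job is handed in; nothing more can be done
None
```

I stacked the pan, fine sieve, coarse sieve and lid on the shaker base in that order, let each one go, and handed the job in with about 39.5 s on the clock; no verdict came back.

**Final checks:**
- **Alignment:** the top picture puts the lid's axis within about 1 mm of the base axis.
- **Seating:** the side picture shows the stack upright with no gaps. Each part was let go within about 0.5 mm of its computed seated height.
- **Arm:** it stood well clear, with the gripper open.
- **Bystanders:** I kept clear of the solder spool, clay dish and wax block. They look where they were in the last top picture, by eye; I did not measure them.

**What disagreed or failed:**
- **Finger height:** the real fingertips sat about 20 mm higher than the reported tool point. The cups were therefore held by their upper rims, which was firm enough.
- **Lid grasp:** because of that height error, the first try closed on top of the knob with about 4.5 N. The lid did not move, and I re-gripped it lower.
- **Circle fits:** some fits disagreed by 2–7 mm on the shaded pan and the parts held in the air. I used hand-read rims for those.

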